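# Load the jar finisher and park its turret at the mark

## Task

Get the jar finisher ready to run: stand each jar that is on the bench upright and fully home in the turret holder of its own size, and close it with the lid that fits it, pushed fully home. Turn the turret until its engraved mark faces the fixed pointer, and only then put its brake lever fully on, so that it is left with the mark at the pointer. A lid whose jar is not there is not needed; leave the bottle, the roller and the spanner where they are.

Things in the scene. Friction and masses are not known exactly. Their poses are not given: they have to be found in the camera images.
- finisher: the jar finisher, fixed: a round grey cast casing 280 mm across under the turret; origin on the turret's axis at table height, x pointing from the pointer to the motor. Behind, in +x, stand a flat belt guard (to 260 mm from the axis, below the turret) and on it the motor, 104 mm across, 156 to 260 mm from the axis, top 132 mm above the table, higher than the rim
- pointer_tip (a point): tip of the fixed steel pointer, a small horizontal arrow on an upright bracket on the front (-x) of the casing; the tip is 137 mm from the turret's axis, points at it, and is level with the top of the rim (116 mm above the table). Bracket and arrow are 26 mm wide and reach from 137 to 177 mm from the axis
- turret_axis (a point): centre of the turret, on its vertical axis, 116 mm above the table (top of the rim). The turret is a flat-lying aluminium belt pulley that turns freely both ways against a light friction (about 3 N at the rim) and stays where it is left. Its rim stands 26 mm above the deck, 16 mm thick, outer radius 134 mm, and can be pinched from above between two holders. Hub: radius 24 mm, 28 mm high
- turret_mark (a point): outer end of the turret's one engraved mark, a straight dark radial line 4.5 mm wide across the deck, over the top of the rim and down its outside; this point is on the rim's top outer edge, 134 mm from the axis. The mark faces the pointer when this point is right in front of the pointer's tip (3 mm from it)
- brake_lever (a joint): angle of the turret's brake lever, rad: 0 off (leaning to the finisher's -x), 1.0 fully on (swung over to its +x), against about 1 N at the tip; stays where it is left
- brake_lever_tip (a point): centre of the black ball (26 mm) on the end of the brake lever, a thin steel lever 80 mm long that stands beside the casing, 185 mm to the finisher's +y side of the turret's axis. Its pivot is 34 mm above the table and 80 mm to the +x side of the axis; it swings in the finisher's x-z plane, from 0.5 rad back of upright (off) to 0.5 rad past it (on)
- turret (a joint): angle of the turret, rad, growing anticlockwise seen from above; the mark faces the pointer at 0 and at every full turn (6.283)
- holder_slim (a point): centre of the floor of the holder for the tall slim jar: a dark steel collar on the turret's deck, bore 49 mm, wall 5 mm, 18 mm high, its floor 90 mm above the table; centre 75 mm from the turret's axis, clockwise from the mark by 60 degrees seen from above (300 degrees anticlockwise); turns with the turret
- holder_middle (a point): centre of the floor of the holder for the middle-sized jar: a dark steel collar on the turret's deck, bore 61 mm, wall 5 mm, 18 mm high, its floor 90 mm above the table; centre 75 mm from the turret's axis, opposite the mark; turns with the turret
- holder_wide (a point): centre of the floor of the holder for the low wide jar: a dark steel collar on the turret's deck, bore 73 mm, wall 5 mm, 18 mm high, its floor 90 mm above the table; centre 75 mm from the turret's axis, anticlockwise from the mark by 60 degrees seen from above; turns with the turret
- jar_slim: tall slim open steel jar, outer diameter 44 mm, 105 mm high, wall 4 mm, mouth 36 mm, some steel balls fixed in its bottom, about 220 g; origin at the centre of its underside, z up along its axis. Stands open on the table at the start, or is absent
- lid_slim: lid of the tall slim jar: grey plastic disc 44 mm in diameter and 6 mm thick over a tapered rubber plug (32 mm in diameter, 8 mm deep) that goes into the jar's mouth with 2 mm of play all round; on top a plain round knob 26 mm in diameter, 22 mm high. Origin at the centre of the plug's underside, z up along the axis: with the lid home the origin is 97 mm above the jar's underside. Lies knob up on the table at the start
- jar_middle: middle-sized open steel jar, outer diameter 56 mm, 85 mm high, wall 4 mm, mouth 48 mm, some steel balls fixed in its bottom, about 232 g; origin at the centre of its underside, z up along its axis. Stands open on the table at the start, or is absent
- lid_middle: lid of the middle-sized jar: grey plastic disc 56 mm in diameter and 6 mm thick over a tapered rubber plug (44 mm in diameter, 8 mm deep) that goes into the jar's mouth with 2 mm of play all round; on top a plain round knob 26 mm in diameter, 22 mm high. Origin at the centre of the plug's underside, z up along the axis: with the lid home the origin is 77 mm above the jar's underside. Lies knob up on the table at the start
- jar_wide: low wide open steel jar, outer diameter 68 mm, 65 mm high, wall 4 mm, mouth 60 mm, some steel balls fixed in its bottom, about 244 g; origin at the centre of its underside, z up along its axis. Stands open on the table at the start, or is absent
- lid_wide: lid of the low wide jar: grey plastic disc 68 mm in diameter and 6 mm thick over a tapered rubber plug (56 mm in diameter, 8 mm deep) that goes into the jar's mouth with 2 mm of play all round; on top a plain round knob 26 mm in diameter, 22 mm high. Origin at the centre of the plug's underside, z up along the axis: with the lid home the origin is 57 mm above the jar's underside. Lies knob up on the table at the start
- oil_bottle: bystander: white plastic bottle, 64 mm in diameter, 170 mm high, upright; origin at the centre of its underside
- contact_roller: bystander: rubber-covered roller standing on end, 84 mm in diameter, 60 mm high; origin at the centre of its underside
- spanner: bystander: steel spanner 190 mm long lying flat; origin at its middle
There are look-alikes about, which are no part of the job. What is shaped like the lid_middle but pink or turquoise is not meant. What is shaped like the jar_wide but blue is not meant.

How it is judged (in metres and radians):
On the way, in this order (a step that is already met when the one before it is completed fails the run):
1. the turret stands with its mark at the pointer, the brake still off (horizontal distance between turret_mark and pointer_tip below 0.0075 m and value of joint brake_lever below 0.3 rad), for 0.2 s.
2. the brake is put on, with the mark at the pointer (horizontal distance between turret_mark and pointer_tip below 0.0075 m and value of joint brake_lever above 0.85 rad), for 0.2 s.
At the end, for the whole second after the job is handed in: Each jar present stands in the holder of its size (centred within 6 mm, down within 4 mm, upright within 4.5 deg), its own lid home (within 3.5 mm, straight within 3.4 deg); the turret rests with its mark within 3 deg (7 mm at the rim) of the pointer, brake lever on (beyond 0.85 rad) (all of step 2 and velocity of joint turret between -0.05 and 0.05 rad/s and horizontal distance between jar_slim and holder_slim below 0.006 m and z of jar_slim in the frame of holder_slim below 0.004 m and angle between each of jar_slim, jar_middle, jar_wide's own z axis and vertical below 0.08 rad and linear speed of each of jar_slim, jar_middle, jar_wide below 0.03 m/s and distance between lid_slim and jar_slim below 0.1005 m and z of lid_slim in the frame of jar_slim above 0.093 m and horizontal distance between lid_slim and jar_slim below 0.006 m and angle between the z axis of lid_slim and the z axis of jar_slim, either way round below 0.06 rad and horizontal distance between jar_middle and holder_middle below 0.006 m and z of jar_middle in the frame of holder_middle below 0.004 m and distance between lid_middle and jar_middle below 0.0805 m and z of lid_middle in the frame of jar_middle above 0.073 m and horizontal distance between lid_middle and jar_middle below 0.006 m and angle between the z axis of lid_middle and the z axis of jar_middle, either way round below 0.06 rad and horizontal distance between jar_wide and holder_wide below 0.006 m and z of jar_wide in the frame of holder_wide below 0.004 m and distance between lid_wide and jar_wide below 0.0605 m and z of lid_wide in the frame of jar_wide above 0.053 m and horizontal distance between lid_wide and jar_wide below 0.006 m and angle between the z axis of lid_wide and the z axis of jar_wide, either way round below 0.06 rad); the robot touches nothing.
It fails at once if the oil bottle is moved by more than 4 cm (distance of oil_bottle from where it was at the start of the episode above 0.04 m).
It fails at once if the contact roller is moved by more than 4 cm (distance of contact_roller from where it was at the start of the episode above 0.04 m).
It fails at once if the spanner is moved by more than 4 cm (distance of spanner from where it was at the start of the episode above 0.04 m).
Of jar_slim, jar_middle, jar_wide only 2 to 3 are there at a start; the rules pass over those that are not, and their reading is None.
At some moment in a run one of jar_wide, lid_middle, lid_wide may be knocked a few centimetres aside while the robot is not near it.
It also fails if it takes over 210 s, if anything falls off the work surface, if the arm or the gripper's body presses on something with over 40 N, if the wrist force passes 120 N, or if a joint passes its speed limit or range.

## Robot

A 6-joint arm with a two-finger parallel gripper is mounted at the origin on the work surface. World frame = base frame: x ahead of the robot, y to its left, z up, the work surface at z = 0. Lengths are in m, angles in degrees, forces in N, time in s.
With the tool pointing down it reaches from about 0.35 to 0.85 m from the base axis. Payload 8.1 kg.
Tool frame: the origin (TCP) lies at the very end of the fingers, on their centre line; the grasp point (between the pads) lies 19 mm behind it; z points along the fingers, y is the direction in which the jaws open and shut (so a half turn about z gives the same grasp; the last joint's range is limited). The gripper opens to 93 mm and grips with 3 to 60 N. Pads are 15 mm wide; open, the fingers measure 128 mm over their backs; the gripper's body (75 mm by 188 mm) begins 65 mm behind the grasp point.
Start: joints at [-73.132, 7.471, 85.268, -0, 87.261, -4.893], TCP at [0.222, -0.557, 0.219] pointing down, gripper open.
Joint ranges: [-169.43, 169.43], [-51.17, 129.36], [1.28, 143.12], [-76.62, 256.62], [0, 156.53], [-152.29, 152.29]. Speed limits (degrees/s): [136.94, 136.94, 159.86, 180, 180, 180].

## Interface

Orientations are given as [roll, pitch, yaw] about the fixed x, y, z axes, in that order (R = Rz(yaw) Ry(pitch) Rx(roll)).
In Python, from station import * gives the robot as it stands.
- The arm moves only by the tool send_rows, never from a script. Its argument "targets" is a list of rows, each an object with "fingers": the closure, from -1 (fully open) to 1 (shut); "linear": the shift along the tool's x, y, z in m, a list of three; "dr": the turn, a rotation vector about the tool's x, y, z in rad, a list of three. A call has 1 to 10 rows; each row shifts and turns the commanded pose from where the row before left it, along the tool's axes as they then stand; what a row does not reach is not made up. A row lasts 1/12 s, in which the tool goes at most 41.7 mm and 7.16 degrees, less where a joint would pass 70% of its speed; a pose out of reach is approached as far as the arm can. A call is refused whole if a number of a shift passes 0.0417 or a number of a turn 0.125, either way. A call with a gripper value outside its range is refused whole. The fingers move at their own pace and stop on an object; the grip force is fixed at half the most. Time passes only in rows, so rows that do not move let the fingers close. It gives the time, the measured TCP pose, the force and the opening at its end, in the units of the state.
- get_obs(): the state, without advancing time (a new reading comes with each control period).
- get_image(name): name is "side" or "top" or "wrist"; returns a dict with "pixels" (400x640x3 uint8, red, green, blue), "intrinsics" (3x3 intrinsics, pixels), "pose" (4x4, takes a point from camera to world coordinates). Camera axes: x right, y up, looking along -z (the intrinsics and any distortion apply to the point x, -y, -z); pixel columns grow to the right and rows downward; lengths in m; the calibration is good to about 2 mm. A picture is of the moment at which its call begins. There is no depth.
- sign_off(): hands the job in, once; it reports no verdict.
The state is a dict: "time_s": time; "joint_positions": joint angles; "dq": joint speeds; "joint_efforts": joint torques, N m; "ee_pos": TCP position; "tool_rot": TCP orientation; "ft_force": force on the tool from outside, world axes, zero at the start; "torque": the same for the moment, N m; "grip_width": opening from 0.0 (shut) to 1.0 (fully open).
Only numpy, scipy, OpenCV 4.12 (cv2) and the standard library are available. Lean on these libraries where they do the work, as an engineer would, in place of code of your own. Each camera call takes 0.05 s, during which the arm holds its last target. There are 200 camera calls.

## Working session

There is one attempt and no reset: what is moved stays moved. The work goes in short steps, Python scripts to look and compute and a tool call to move; the robot and the scene stay as the last step left them, time stands still between calls to the robot, and variables do not carry over. Pictures are saved under pics/ and viewed, about 12 in all and at most 16, crops included, and the job is handed in when it is done.

Besides the shell and the picture viewer there is one more tool, called after ">>>" as name([rows], argument=value, ...), one row to a line, values as JSON. send_rows: Moves the arm, as the interface text tells. Its arguments: {"type":"object","properties":{"targets":{"type":"array"}},"required":["targets"]}

```bash
mkdir -p pics; ls; cat > h.py <<'E'
import numpy as np, cv2
from station import *
def snap(n,f):
    d=get_image(n); np.savez(f'/tmp/{f}.npz',**{k:np.array(d[k]) for k in('pixels','intrinsics','pose')})
    cv2.imwrite(f'pics/{f}.png',d['pixels'][:,:,::-1]); return d
def load(f): return dict(np.load(f'/tmp/{f}.npz'))
def ray(d,u,v,z):
    K=d['intrinsics'];P=d['pose']
    c=np.linalg.solve(K,[u,v,1.]);w=P[:3,:3]@np.array([c[0],-c[1],-c[2]]);o=P[:3,3]
    return o+w*(z-o[2])/w[2]
def proj(d,p):
    K=d['intrinsics'];P=d['pose']
    c=P[:3,:3].T@(np.array(p)-P[:3,3]);q=K@np.array([c[0],-c[1],-c[2]]);return q[:2]/q[2]
E
python3 - <<'E'
from h import *
for n in('top','side','wrist'):
    d=snap(n,n+'0'); print(n,d['intrinsics'].tolist(),d['pose'].round(3).tolist(),[k for k in d])
print(get_obs())
a=[cv2.imread(f'pics/{n}0.png') for n in('top','side')]
E
```

```text
pics
top [[377.35381045283447, 0.0, 318.7444119695332], [0.0, 377.35381045283447, 201.31927923820393], [0.0, 0.0, 1.0]] [[0.019, 0.985, -0.169, 0.334], [-1.0, 0.015, -0.025, -0.06], [-0.023, 0.17, 0.985, 1.235], [0.0, 0.0, 0.0, 1.0]] ['pixels', 'intrinsics', 'pose']
side [[427.4278859901079, 0.0, 320.59316728809773], [0.0, 427.4278859901079, 195.03725294202653], [0.0, 0.0, 1.0]] [[-0.847, 0.4, -0.35, 0.103], [-0.532, -0.645, 0.549, 0.661], [-0.005, 0.651, 0.759, 1.071], [0.0, 0.0, 0.0, 1.0]] ['pixels', 'intrinsics', 'pose']
wrist [[284.4695217066731, 0.0, 317.8434243567842], [0.0, 284.4695217066731, 201.87870537952048], [0.0, 0.0, 1.0]] [[0.372, 0.889, 0.268, 0.296], [-0.928, 0.356, 0.106, -0.528], [-0.002, -0.288, 0.958, 0.382], [0.0, 0.0, 0.0, 1.0]] ['pixels', 'intrinsics', 'pose']
{'time_s': 0.15, 'joint_positions': array([-7.31325225e+01,  7.50532286e+00,  8.53132062e+01, -1.65623747e-03,
        8.72625080e+01, -4.89210288e+00]), 'dq': array([-0.08741762, -0.05759712, -0.21816021, -0.02804178, -0.03523043,
        0.01355587]), 'joint_efforts': array([ 2.93374442e-04, -5.60475111e+01, -4.92334199e+01,  7.66847818e-02,
        3.04862496e-02, -7.75138528e-05]), 'ee_pos': array([ 0.22232174, -0.5568257 ,  0.2178435 ]), 'tool_rot': array([-1.79919117e+02, -5.26259316e-03,  2.17596569e+01]), 'ft_force': array([-0.10197086,  0.72799653,  0.10707634]), 'torque': array([-0.02861081, -0.0004484 , -0.04341185]), 'grip_width': 1.0021965364743672}
```

View pics/top0.png

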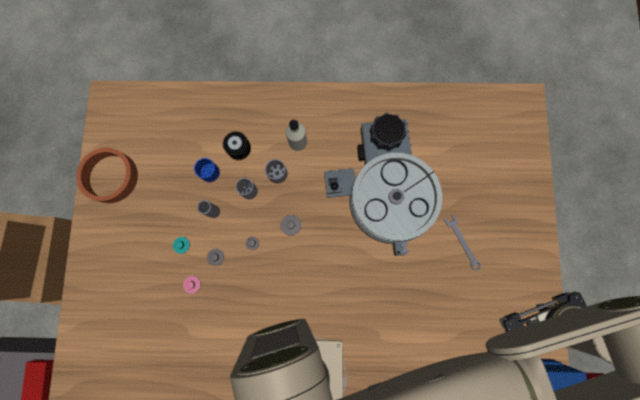

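View pics/side0.png

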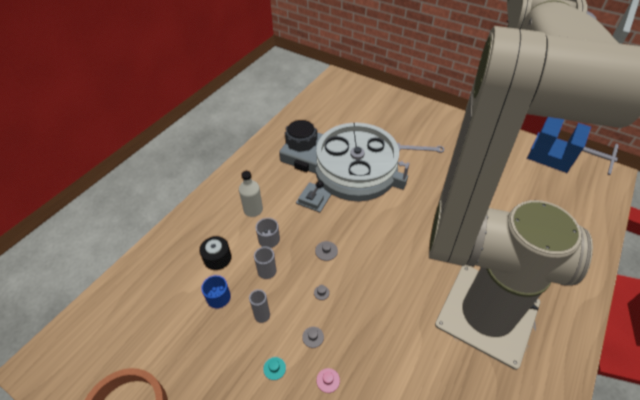

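```bash
python3 - <<'E'
from h import *
i=cv2.imread('pics/top0.png')
a=i[130:300,178:308];b=i[105:275,345:450]
cv2.imwrite('pics/crop0.png',cv2.resize(np.hstack([a,b]),None,fx=3.4,fy=3.4,interpolation=cv2.INTER_CUBIC))
E
```

```text
(no output)
```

View pics/crop0.png

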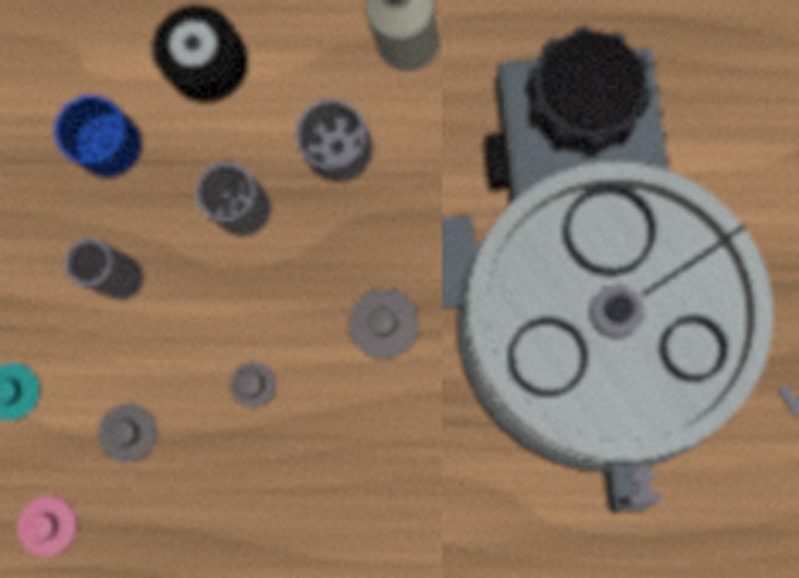

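```bash
python3 - <<'E'
from h import *
d=load('top0')
L=lambda u,v:(u/3.4+178-.5+.15,v/3.4+130-.35)
R=lambda u,v:((u-442)/3.4+345-.35,v/3.4+105-.35)
for n,p,z in[('jw',L(332,134),.065),('jm',L(226,192),.085),('js',L(89,262),.105),('lw',L(384,324),.014),('ls',L(252,385),.014),('lm',L(128,432),.014),
 ('blue',L(92,130),.065),('roller',L(192,43),.06),('bottle',L(400,10),.13),
 ('hubtop',R(618,307),.118),('motor',R(590,90),.132),('ptr',R(630,480),.116),('markout',R(742,228),.116),('Hwide',R(610,231),.108),('Hmid',R(548,355),.108),('Hslim',R(694,348),.108),
 ('turL',R(461,310),.116),('turR',R(772,310),.116),('turT',R(617,162),.116),('ball',(333,184),.1)]:
    print(n,np.round(p,1),ray(d,*p,z)[:2].round(4))
hsv=cv2.cvtColor(d['pixels'],cv2.COLOR_RGB2HSV)
m=(hsv[...,1]<70).astype(np.uint8)
n,_,s,c=cv2.connectedComponentsWithStats(m)
for k in range(1,n):
    if 60<s[k,4]<1500 and c[k][0]<330: print(s[k],c[k].round(2),ray(d,*c[k],.013)[:2].round(4))
E
```

```text
jw [275.3 169.1] [0.6384 0.1115]
jm [244.1 186.1] [0.577  0.2044]
js [203.8 206.7] [0.5068 0.3201]
lw [290.6 224.9] [0.465  0.0619]
ls [251.8 242.9] [0.4047 0.1859]
lm [215.3 256.7] [0.3582 0.3018]
blue [204.7 167.9] [0.6394 0.3396]
roller [234.1 142.3] [0.728  0.2506]
bottle [295.3 132.6] [0.7378 0.0448]
hubtop [396.4 194.9] [ 0.5494 -0.2637]
motor [388.2 131.1] [ 0.7447 -0.2393]
ptr [399.9 245.8] [ 0.3978 -0.272 ]
markout [432.9 171.7] [ 0.6231 -0.3753]
Hwide [394.1 172.6] [ 0.6208 -0.2595]
Hmid [375.8 209.1] [ 0.5071 -0.2032]
Hslim [418.8 207. ] [ 0.5154 -0.3319]
turL [350.2 195.8] [ 0.5451 -0.1256]
turR [441.7 195.8] [ 0.549  -0.3992]
turT [396.1 152.3] [ 0.6829 -0.2653]
ball [333 184] [ 0.5843 -0.0734]
[286 121  21  29 463] [296.19 135.57] [0.7699 0.0525]
[224 133  26  26 401] [235.48 143.73] [0.7387 0.2581]
[265 159  22  24 415] [275.64 170.38] [0.6474 0.1178]
[235 177  22  22 342] [245.73 187.7 ] [0.5869 0.2152]
[197 200  23  18 278] [207.53 208.48] [0.5151 0.3382]
[281 215  20  21 330] [290.48 224.67] [0.466  0.0623]
[246 237  13  13 137] [251.96 242.78] [0.4051 0.1855]
[207 249  17  17 226] [215.09 256.86] [0.3578 0.3028]
```

Candidates (top image): jar_wide (275,169) vs blue look‑alike (205,168); jar_middle (244,186); jar_slim (204,207); lids wide (290,225), slim (252,243), middle (215,257) vs turquoise (181,245) / pink (191,285). The crop shows that the steel/grey ones are the right ones. All three jars are present. The mark is about 117° anticlockwise of the pointer.

```bash
cat >> h.py <<'E'
def plan(p,yaw,n=None,start=None):
    """constant tool-frame row (repeat n) reaching p,yaw with tool down"""
    o=get_obs() if start is None else None
    p0,y0=(np.array(o['ee_pos']),o['tool_rot'][2]) if o else start
    dy=(yaw-y0+180)%360-180
    d=np.array(p)-p0; 
    if n is None: n=max(1,int(np.ceil(max(np.linalg.norm(d)/.04,abs(dy)/6.8))))
    f=np.radians(dy)/n; a=np.radians(y0)
    S=sum((np.array([[np.cos(a+i*f),-np.sin(a+i*f)],[np.sin(a+i*f),np.cos(a+i*f)]])@np.diag([1,-1])) for i in range(n))
    s=np.linalg.solve(S,d[:2])
    print('n',n,'lin',s.round(4),round(-d[2]/n,4),'drz',round(-f,4)); return np.array(p),yaw
E
python3 - <<'E'
from h import *
plan([.6175,-.368,.27],33.5)
plan([.53,-.27,.34],33.5)
E
```

```text
n 12 lin [0.0365 0.001 ] -0.0043 drz -0.0171
n 11 lin [ 0.0368 -0.0105] -0.0111 drz -0.0186
```

>>> send_rows([
  {"fingers": -1,"linear": [0.0365,0.001,-0.0043],"dr": [0,0,-0.0171]},
  {"fingers": -1,"linear": [0.0365,0.001,-0.0043],"dr": [0,0,-0.0171]},
  {"fingers": -1,"linear": [0.0365,0.001,-0.0043],"dr": [0,0,-0.0171]},
  {"fingers": -1,"linear": [0.0365,0.001,-0.0043],"dr": [0,0,-0.0171]},
  {"fingers": -1,"linear": [0.0365,0.001,-0.0043],"dr": [0,0,-0.0171]},
  {"fingers": -1,"linear": [0.0365,0.001,-0.0043],"dr": [0,0,-0.0171]},
  {"fingers": -1,"linear": [0.0365,0.001,-0.0043],"dr": [0,0,-0.0171]},
  {"fingers": -1,"linear": [0.0365,0.001,-0.0043],"dr": [0,0,-0.0171]},
  {"fingers": -1,"linear": [0.0365,0.001,-0.0043],"dr": [0,0,-0.0171]},
  {"fingers": -1,"linear": [0.0365,0.001,-0.0043],"dr": [0,0,-0.0171]},
])

```text
time_s: 0.98
ee_pos: [0.5554, -0.4043, 0.2613]
tool_rot: [-180.0, 0.0, 31.6]
ft_force: [0.9, -0.6, -0.5]
grip_width: 1.001
```

>>> send_rows([
  {"fingers": -1,"linear": [0.0365,0.001,-0.0043],"dr": [0,0,-0.0171]},
  {"fingers": -1,"linear": [0.0365,0.001,-0.0043],"dr": [0,0,-0.0171]},
  {"fingers": -1,"linear": [0,0,0],"dr": [0,0,0]},
  {"fingers": -1,"linear": [0,0,0],"dr": [0,0,0]},
])

```text
time_s: 1.32
ee_pos: [0.6186, -0.3665, 0.2693]
tool_rot: [-179.9, 0.0, 33.7]
ft_force: [0.4, -0.2, -0.4]
grip_width: 1.001
```

```bash
python3 - <<'E'
from h import *
o=get_obs();print(o['time_s'],o['ee_pos'].round(4),o['tool_rot'].round(2),o['joint_positions'].round(1))
snap('wrist','w1')
E
```

```text
1.3167 [ 0.6186 -0.3665  0.2693] [-1.7994e+02  2.0000e-02  3.3720e+01] [-34.7  25.8  58.2   0.   96.   21.6]
```

View pics/w1.png

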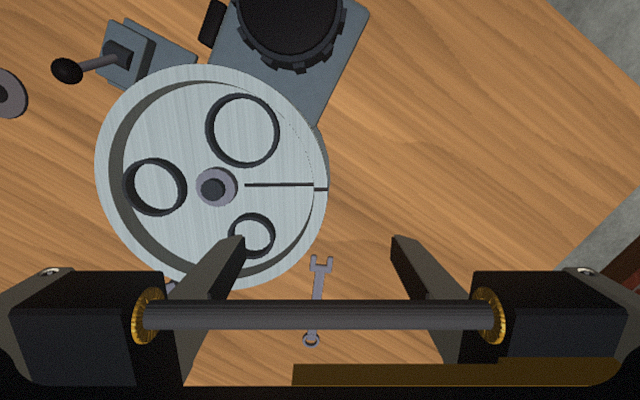

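```bash
python3 - <<'E'
from h import *
d=load('w1')
for n,p,z in[('hub',(213,189),.118),('mark',(327,188),.116),('rimL',(95,165),.116),('Hw',(242,130),.108),('Hm',(155,187),.108),('Hs',(251,236),.108),('ball',(67,70),.104)]: print(n,ray(d,*p,z).round(4))
print(proj(d,get_obs()['ee_pos']))
# radial edges from top image and wrist, brightness drop
for f,c0 in(('top0',(.5485,-.2635)),('w1',(.5485,-.2635))):
    d=load(f); hsv=cv2.cvtColor(d['pixels'],cv2.COLOR_RGB2HSV); pts=[]
    for a in np.radians(np.arange(0,360,3)):
        prev=None
        for r in np.arange(.12,.15,.0005):
            q=np.array([c0[0]+r*np.cos(a),c0[1]+r*np.sin(a),.116]); u=proj(d,q).round().astype(int)
            if not(0<=u[0]<640 and 0<=u[1]<400):break
            if hsv[u[1],u[0],2]<125 or hsv[u[1],u[0],1]>60: pts.append((a,r,q[0],q[1]));break
    pts=np.array(pts);P=pts[(pts[:,1]>.126)&(pts[:,1]<.142)]
    for _ in range(4):
        A=np.c_[2*P[:,2:],np.ones(len(P))];s=np.linalg.lstsq(A,(P[:,2:]**2).sum(1),rcond=None)[0]
        r=np.sqrt(s[2]+s[0]**2+s[1]**2);e=np.hypot(*(P[:,2:]-s[:2]).T)-r;P=P[abs(e)<max(1.5*e.std(),.0008)]
    print(f,s[:2].round(4),r.round(4),len(P),e.std().round(4))
E
```

```text
hub [ 0.5519 -0.2673  0.118 ]
mark [ 0.625  -0.3755  0.116 ]
rimL [ 0.502  -0.1437  0.116 ]
Hw [ 0.6258 -0.2608  0.108 ]
Hm [ 0.5118 -0.2076  0.108 ]
Hs [ 0.5204 -0.3329  0.108 ]
ball [ 0.5757 -0.0748  0.104 ]
[317.4059449  249.37631495]
top0 [ 0.5497 -0.2662] 0.1351 54 0.0006
w1 [ 0.5493 -0.2663] 0.1332 89 0.0003
```

```bash
python3 - <<'E'
from h import *
plan([.6208,-.3707,.099],34.2,6)
E
```

```text
n 6 lin [0.0002 0.0007] 0.0284 drz -0.0017
```

>>> send_rows([
  {"fingers": -1,"linear": [0.0002,0.0007,0.0284],"dr": [0,0,-0.0017]},
  {"fingers": -1,"linear": [0.0002,0.0007,0.0284],"dr": [0,0,-0.0017]},
  {"fingers": -1,"linear": [0.0002,0.0007,0.0284],"dr": [0,0,-0.0017]},
  {"fingers": -1,"linear": [0.0002,0.0007,0.0284],"dr": [0,0,-0.0017]},
  {"fingers": -1,"linear": [0.0002,0.0007,0.0284],"dr": [0,0,-0.0017]},
  {"fingers": -1,"linear": [0.0002,0.0007,0.0284],"dr": [0,0,-0.0017]},
  {"fingers": 1,"linear": [0,0,0],"dr": [0,0,0]},
  {"fingers": 1,"linear": [0,0,0],"dr": [0,0,0]},
  {"fingers": 1,"linear": [0,0,0],"dr": [0,0,0]},
  {"fingers": 1,"linear": [0,0,0],"dr": [0,0,0]},
])

```text
time_s: 2.2
ee_pos: [0.6214, -0.3727, 0.1033]
tool_rot: [179.8, -0.1, 34.1]
ft_force: [-0.5, -0.0, 0.7]
grip_width: 0.761
```

>>> send_rows([
  {"fingers": 1,"linear": [0,0,0],"dr": [0,0,0]},
  {"fingers": 1,"linear": [0,0,0],"dr": [0,0,0]},
  {"fingers": 1,"linear": [0,0,0],"dr": [0,0,0]},
  {"fingers": 1,"linear": [0,0,0],"dr": [0,0,0]},
  {"fingers": 1,"linear": [0,0,0],"dr": [0,0,0]},
  {"fingers": 1,"linear": [0,0,0],"dr": [0,0,0]},
])

```text
time_s: 2.7
ee_pos: [0.6204, -0.3711, 0.0999]
tool_rot: [180.0, 0.0, 34.1]
ft_force: [-0.1, 0.9, -0.8]
grip_width: 0.332
```

>>> send_rows([
  {"fingers": 1,"linear": [0,0,0],"dr": [0,0,0]},
  {"fingers": 1,"linear": [0,0,0],"dr": [0,0,0]},
  {"fingers": 1,"linear": [0,0,0],"dr": [0,0,0]},
  {"fingers": 1,"linear": [0,0,0],"dr": [0,0,0]},
  {"fingers": 1,"linear": [0,0,0],"dr": [0,0,0]},
  {"fingers": 1,"linear": [-0.0051,-0.0001,0],"dr": [0,0,0.04]},
])

```text
time_s: 3.2
ee_pos: [0.6162, -0.3716, 0.0997]
tool_rot: [-179.8, -0.0, 31.9]
ft_force: [-3.2, 7.7, 4.3]
grip_width: 0.164
```

>>> send_rows([
  {"fingers": 1,"linear": [-0.0101,-0.0004,0],"dr": [0,0,0.08]},
  {"fingers": 1,"linear": [-0.0101,-0.0004,0],"dr": [0,0,0.08]},
  {"fingers": 1,"linear": [-0.0101,-0.0004,0],"dr": [0,0,0.08]},
  {"fingers": 1,"linear": [-0.0101,-0.0004,0],"dr": [0,0,0.08]},
  {"fingers": 1,"linear": [-0.0101,-0.0004,0],"dr": [0,0,0.08]},
  {"fingers": 1,"linear": [-0.0101,-0.0004,0],"dr": [0,0,0.08]},
  {"fingers": 1,"linear": [-0.0101,-0.0004,0],"dr": [0,0,0.08]},
  {"fingers": 1,"linear": [-0.0101,-0.0004,0],"dr": [0,0,0.08]},
])

```text
time_s: 3.87
ee_pos: [0.5387, -0.3905, 0.0996]
tool_rot: [-179.8, 0.0, -5.0]
ft_force: [0.6, 7.9, 3.3]
grip_width: 0.166
```

```bash
python3 - <<'E'
from h import *
o=get_obs();print(o['time_s'],o['ee_pos'].round(4),o['tool_rot'].round(2),o['ft_force'].round(1),o['torque'].round(2))
q=o['ee_pos'][:2]-[.55,-.2665];print(np.hypot(*q),np.degrees(np.arctan2(q[1],q[0])))
E
```

```text
3.8667 [ 0.5387 -0.3905  0.0996] [-1.7981e+02  2.0000e-02 -5.0100e+00] [0.6 7.9 3.3] [ 1.69 -0.27  0.31]
0.12448506558717068 -95.20358688089176
```

>>> send_rows([
  {"fingers": 1,"linear": [-0.0101,-0.0004,0],"dr": [0,0,0.08]},
  {"fingers": 1,"linear": [-0.0101,-0.0004,0],"dr": [0,0,0.08]},
  {"fingers": 1,"linear": [-0.0101,-0.0004,0],"dr": [0,0,0.08]},
  {"fingers": 1,"linear": [-0.0101,-0.0004,0],"dr": [0,0,0.08]},
  {"fingers": 1,"linear": [-0.0101,-0.0004,0],"dr": [0,0,0.08]},
  {"fingers": 1,"linear": [-0.0101,-0.0004,0],"dr": [0,0,0.08]},
  {"fingers": 1,"linear": [-0.0101,-0.0004,0],"dr": [0,0,0.08]},
  {"fingers": 1,"linear": [0,0,0],"dr": [0,0,0]},
  {"fingers": 1,"linear": [0,0,0],"dr": [0,0,0]},
])

```text
time_s: 4.62
ee_pos: [0.4734, -0.3657, 0.0996]
tool_rot: [-179.9, 0.1, -36.9]
ft_force: [1.0, 5.4, 0.6]
grip_width: 0.17
```

>>> send_rows([
  {"fingers": -1,"linear": [0,0,0],"dr": [0,0,0]},
  {"fingers": -1,"linear": [0,0,0],"dr": [0,0,0]},
  {"fingers": -1,"linear": [0,0,0],"dr": [0,0,0]},
  {"fingers": -1,"linear": [0,0,0],"dr": [0,0,0]},
  {"fingers": -1,"linear": [0,0,-0.03],"dr": [0,0,0]},
  {"fingers": -1,"linear": [0,0,-0.04],"dr": [0,0,0]},
  {"fingers": -1,"linear": [0,0,-0.04],"dr": [0,0,0]},
  {"fingers": -1,"linear": [0,0,-0.04],"dr": [0,0,0]},
  {"fingers": -1,"linear": [0,0,-0.02],"dr": [0,0,0]},
  {"fingers": -1,"linear": [0,0,0],"dr": [0,0,0]},
])

```text
time_s: 5.45
ee_pos: [0.4756, -0.3699, 0.2776]
tool_rot: [179.9, -0.6, -37.0]
ft_force: [1.0, -0.3, -0.0]
grip_width: 0.837
```

```bash
python3 - <<'E'
from h import *
o=get_obs();print(o['time_s'],o['ee_pos'].round(4),o['tool_rot'].round(2),o['grip_width'],o['joint_positions'].round())
snap('wrist','w2')
E
```

```text
5.45 [ 0.4756 -0.3699  0.2776] [179.93  -0.64 -36.96] 0.8367685541612516 [-43.   6.  81.  -0.  93.  84.]
```

View pics/w2.png

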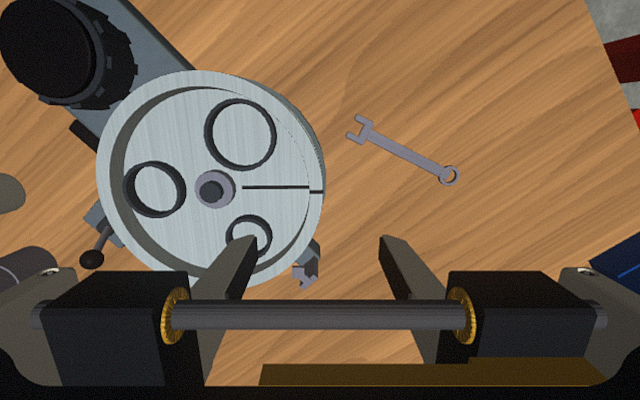

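```bash
python3 - <<'E'
from h import *
d=load('w2')
for n,p,z in[('hub',(212,190),.118),('mark',(324,191),.116),('ptr',(305,268),.116),('tip?',(309,240),.116)]:
    q=ray(d,*p,z)[:2]-[.55,-.2665]; print(n,q.round(4),np.hypot(*q).round(4),np.degrees(np.arctan2(q[1],q[0])).round(1))
plan([.5008,-.1505,.25],23)
E
```

```text
hub [-0.0011 -0.0046] 0.0047 -103.1
mark [-0.0815 -0.1089] 0.136 -126.8
ptr [-0.1486 -0.0288] 0.1514 -169.0
tip? [-0.1208 -0.0565] 0.1334 -154.9
n 9 lin [-0.0016 -0.0256] 0.0027 drz -0.1163
```

>>> send_rows([
  {"fingers": -1,"linear": [-0.0016,-0.0256,0.0027],"dr": [0,0,-0.1163]},
  {"fingers": -1,"linear": [-0.0016,-0.0256,0.0027],"dr": [0,0,-0.1163]},
  {"fingers": -1,"linear": [-0.0016,-0.0256,0.0027],"dr": [0,0,-0.1163]},
  {"fingers": -1,"linear": [-0.0016,-0.0256,0.0027],"dr": [0,0,-0.1163]},
  {"fingers": -1,"linear": [-0.0016,-0.0256,0.0027],"dr": [0,0,-0.1163]},
  {"fingers": -1,"linear": [-0.0016,-0.0256,0.0027],"dr": [0,0,-0.1163]},
  {"fingers": -1,"linear": [-0.0016,-0.0256,0.0027],"dr": [0,0,-0.1163]},
  {"fingers": -1,"linear": [-0.0016,-0.0256,0.0027],"dr": [0,0,-0.1163]},
  {"fingers": -1,"linear": [-0.0016,-0.0256,0.0027],"dr": [0,0,-0.1163]},
  {"fingers": -1,"linear": [0,0,0],"dr": [0,0,0]},
])

```text
time_s: 6.33
ee_pos: [0.4974, -0.1447, 0.2429]
tool_rot: [-179.8, 0.1, 23.6]
ft_force: [-0.6, -0.6, -0.3]
grip_width: 1.002
```

>>> send_rows([
  {"fingers": -1,"linear": [0,0,0],"dr": [0,0,0]},
  {"fingers": -1,"linear": [0,0,0],"dr": [0,0,0]},
])

```text
time_s: 6.5
ee_pos: [0.499, -0.1489, 0.2446]
tool_rot: [-180.0, 0.1, 22.9]
ft_force: [0.1, -0.8, 0.3]
grip_width: 1.004
```

```bash
python3 - <<'E'
from h import *
o=get_obs();print(o['time_s'],o['ee_pos'].round(4),o['tool_rot'].round(2),o['grip_width'],o['joint_positions'].round())
a=snap('wrist','w3')['pixels'];b=snap('top','t3')['pixels']
c=cv2.resize(b[130:270,330:460],None,fx=3,fy=3,interpolation=2)
im=np.zeros((820,640,3),np.uint8)
A=cv2.resize(a,(480,300)); 
im=np.zeros((420,870,3),np.uint8);im[:300,:480]=A;im[:,480:]=c
cv2.imwrite('pics/m3.png',cv2.resize(im,(800,386))[:,:,::-1])
E
```

```text
6.5 [ 0.499  -0.1489  0.2446] [-1.7997e+02  6.0000e-02  2.2920e+01] 1.0037821081302833 [-22.  -5.  96.  -0.  90.  45.]
```

View pics/m3.png

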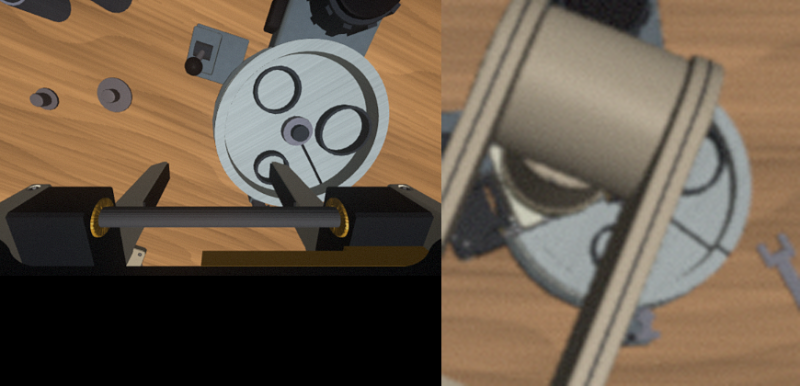

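```bash
python3 - <<'E'
from h import *
for f,(u0,u1,v0,v1) in(('top0',(385,415,235,262)),('w2',(285,325,235,295))):
    d=load(f);g=d['pixels'][v0:v1,u0:u1].astype(int)
    m=((g[...,2]-g[...,1]>4)&(g.sum(2)>210)).astype(np.uint8)
    n,l,s,c=cv2.connectedComponentsWithStats(m);k=1+np.argmax(s[1:,4])
    v,u=np.where(l==k)
    P=np.array([ray(d,a+u0,b+v0,.116)[:2]-[.55,-.2665] for a,b in zip(u,v)])
    r=np.hypot(*P.T);a=np.degrees(np.arctan2(P[:,1],P[:,0]))%360
    print(f,s[k],'r',r.min().round(4),r.max().round(4),'c',P.mean(0).round(4),'az',(np.degrees(np.arctan2(*P.mean(0)[::-1]))%360).round(1),a.min(),a.max())
    i=r.argsort()[:4];print(' inner',r[i].round(4),a[i].round(1))
i=cv2.imread('pics/w2.png')[225:300,270:350];j=cv2.imread('pics/top0.png')[230:268,380:420]
cv2.imwrite('pics/ptr.png',np.hstack([cv2.resize(i,(400,375)),cv2.resize(j,(395,375))]))
E
```

```text
top0 [11  6 13 13 86] r 0.1385 0.1735 c [-0.1554 -0.0102] az 183.8 177.65220082608548 189.7617363708151
 inner [0.1385 0.139  0.1411 0.1411] [184.9 187.3 181.2 180. ]
w2 [  7  32  26  23 266] r 0.1393 0.172 c [-0.1569 -0.0189] az 186.9 182.59979889799783 191.26611451040606
 inner [0.1393 0.1402 0.1403 0.1411] [187.2 187.5 186.7 187.9]
```

View pics/ptr.png

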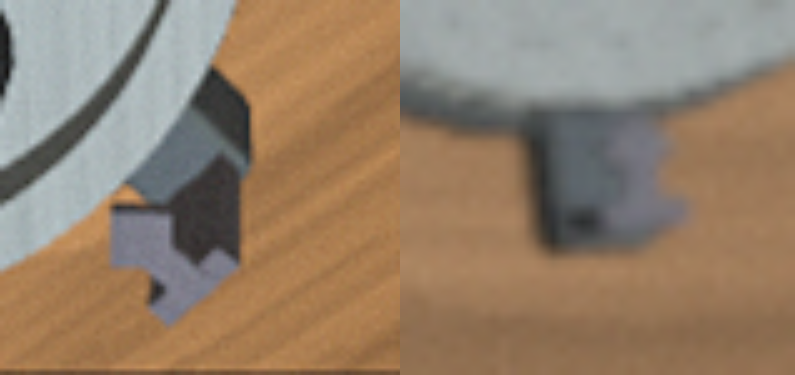

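```bash
cat >> h.py <<'E'
def circ(d,c0=(.55,-.2665),z=.116,lo=.126,hi=.142):
    hsv=cv2.cvtColor(d['pixels'],cv2.COLOR_RGB2HSV); pts=[]
    for a in np.radians(np.arange(0,360,3)):
        for r in np.arange(.12,.15,.0005):
            q=np.array([c0[0]+r*np.cos(a),c0[1]+r*np.sin(a),z]); u=proj(d,q).round().astype(int)
            if not(0<=u[0]<640 and 0<=u[1]<400):break
            if hsv[u[1],u[0],2]<125 or hsv[u[1],u[0],1]>60: pts.append((a,r,q[0],q[1]));break
    pts=np.array(pts);P=pts[(pts[:,1]>lo)&(pts[:,1]<hi)]
    for _ in range(5):
        A=np.c_[2*P[:,2:],np.ones(len(P))];s=np.linalg.lstsq(A,(P[:,2:]**2).sum(1),rcond=None)[0]
        r=np.sqrt(s[2]+s[0]**2+s[1]**2);e=np.hypot(*(P[:,2:]-s[:2]).T)-r;P=P[abs(e)<max(1.5*e.std(),.0008)]
    print('circ',s[:2].round(4),r.round(4),len(P),e.std().round(4)); return s[:2]
def pol(d,u,v,z,c):
    q=ray(d,u,v,z)[:2]-c; return np.hypot(*q).round(4),(np.degrees(np.arctan2(q[1],q[0]))%360).round(2)
E
python3 - <<'E'
from h import *
d=load('w2');c=circ(d);print(pol(d,292.4,266.4,.116,c),pol(d,324,191,.116,c),pol(d,245,187.3,.09,c),pol(d,308,187.5,.09,c))
d=load('w3');c=circ(d);a=640/441
print(pol(d,302*a,147*a,.09,c),pol(d,322*a,184*a,.09,c))
plan([.5008,-.1505,.099],23,6)
print(get_obs()['tool_rot'])
E
```

```text
circ [ 0.5485 -0.2667] 0.1335 91 0.0004
(np.float64(0.1367), np.float64(187.19)) (np.float64(0.135), np.float64(233.65)) (np.float64(0.035), np.float64(232.62)) (np.float64(0.1152), np.float64(232.82))
circ [ 0.5487 -0.2649] 0.1333 98 0.0003
(np.float64(0.0359), np.float64(232.01)) (np.float64(0.1205), np.float64(234.34))
n 6 lin [0.0002 0.0003] 0.0243 drz -0.0003
[-1.79989742e+02  3.33206060e-02  2.28895217e+01]
```

>>> send_rows([
  {"fingers": -1,"linear": [0.0003,0.0002,0.0243],"dr": [0,0,0]},
  {"fingers": -1,"linear": [0.0001,0.0002,0.0243],"dr": [0,0,0]},
  {"fingers": -1,"linear": [0.0001,0.0002,0.0243],"dr": [0,0,0]},
  {"fingers": 1,"linear": [0,0.0002,0.0243],"dr": [0,0,0]},
  {"fingers": 1,"linear": [0,0.0002,0.0243],"dr": [0,0,0]},
  {"fingers": 1,"linear": [0,0.0002,0.0243],"dr": [0,0,0]},
  {"fingers": 1,"linear": [0,0,0],"dr": [0,0,0]},
  {"fingers": 1,"linear": [0,0,0],"dr": [0,0,0]},
  {"fingers": 1,"linear": [0,0,0],"dr": [0,0,0]},
  {"fingers": 1,"linear": [0,0,0],"dr": [0,0,0]},
])

```text
time_s: 7.43
ee_pos: [0.5016, -0.1504, 0.102]
tool_rot: [179.9, -0.1, 23.0]
ft_force: [-0.8, -0.1, 0.2]
grip_width: 0.549
```

>>> send_rows([
  {"fingers": 1,"linear": [0,0,0],"dr": [0,0,0]},
  {"fingers": 1,"linear": [0,0,0],"dr": [0,0,0]},
  {"fingers": 1,"linear": [0,0,0],"dr": [0,0,0]},
  {"fingers": 1,"linear": [0,0,0],"dr": [0,0,0]},
  {"fingers": 1,"linear": [0,0,0],"dr": [0,0,0]},
  {"fingers": 1,"linear": [0,0,0],"dr": [0,0,0]},
  {"fingers": 1,"linear": [0,0,0],"dr": [0,0,0]},
  {"fingers": 1,"linear": [0,0,0],"dr": [0,0,0]},
])

```text
time_s: 8.1
ee_pos: [0.5, -0.1488, 0.0999]
tool_rot: [-179.9, -0.0, 23.0]
ft_force: [-2.4, 5.2, 5.9]
grip_width: 0.169
```

>>> send_rows([
  {"fingers": 1,"linear": [0.0101,0.0004,0],"dr": [0,0,0.08]},
  {"fingers": 1,"linear": [0.0101,0.0004,0],"dr": [0,0,0.08]},
  {"fingers": 1,"linear": [0.0101,0.0004,0],"dr": [0,0,0.08]},
  {"fingers": 1,"linear": [0.0101,0.0004,0],"dr": [0,0,0.08]},
  {"fingers": 1,"linear": [0.0101,0.0004,0],"dr": [0,0,0.08]},
  {"fingers": 1,"linear": [0.0101,0.0004,0],"dr": [0,0,0.08]},
  {"fingers": 1,"linear": [0.0101,0.0004,0],"dr": [0,0,0.08]},
  {"fingers": 1,"linear": [0.0101,0.0004,0],"dr": [0,0,0.08]},
  {"fingers": 1,"linear": [0.0101,0.0004,0],"dr": [0,0,0.08]},
  {"fingers": 1,"linear": [0.0101,0.0004,0],"dr": [0,0,0.08]},
])

```text
time_s: 8.93
ee_pos: [0.5991, -0.1492, 0.1]
tool_rot: [180.0, 0.0, -23.0]
ft_force: [-2.5, -0.4, 4.1]
grip_width: 0.17
```

>>> send_rows([
  {"fingers": 1,"linear": [0,0,0],"dr": [0,0,0]},
  {"fingers": 1,"linear": [0,0,0],"dr": [0,0,0]},
  {"fingers": 1,"linear": [0,0,0],"dr": [0,0,0]},
  {"fingers": 1,"linear": [0,0,0],"dr": [0,0,0]},
])

```text
time_s: 9.27
ee_pos: [0.5987, -0.1491, 0.1]
tool_rot: [-180.0, -0.0, -22.7]
ft_force: [2.9, 1.7, 1.2]
grip_width: 0.173
```

```bash
python3 - <<'E'
from h import *
o=get_obs();print(o['time_s'],o['ee_pos'].round(4),o['tool_rot'].round(2),o['grip_width'],o['ft_force'])
b=snap('top','t4')['pixels']; c=snap('wrist','w4')['pixels'];s=snap('side','s4')['pixels']
x=cv2.resize(b[130:270,330:460],None,fx=3,fy=3,interpolation=2)
y=cv2.resize(s[100:220,280:430],(480,384),interpolation=2)
im=np.zeros((420,870,3),np.uint8);im[:384,:480]=y;im[:,480:]=x
cv2.imwrite('pics/m4.png',cv2.resize(im,(800,386))[:,:,::-1])
E
```

```text
9.2667 [ 0.5987 -0.1491  0.1   ] [-1.7998e+02 -5.0000e-02 -2.2720e+01] 0.17282129380496328 [2.92195175 1.66899455 1.22184511]
```

View pics/m4.png

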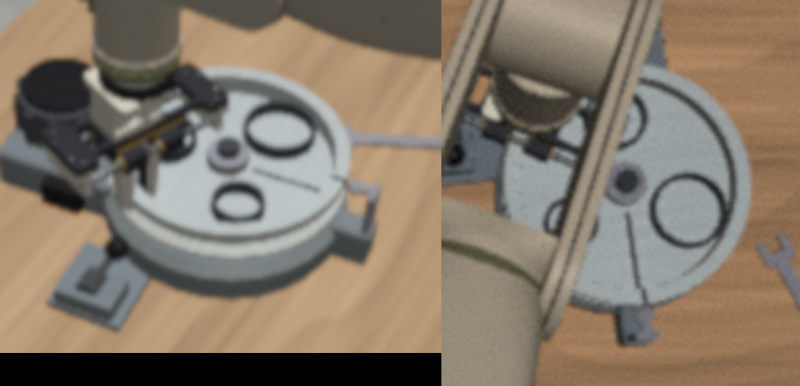

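>>> send_rows([
  {"fingers": -1,"linear": [0,0,0],"dr": [0,0,0]},
  {"fingers": -1,"linear": [0,0,0],"dr": [0,0,0]},
  {"fingers": -1,"linear": [0,0,0],"dr": [0,0,0]},
  {"fingers": -1,"linear": [0,0,-0.01],"dr": [0,0,0]},
  {"fingers": 1,"linear": [0,0,-0.04],"dr": [0,0,0]},
  {"fingers": 1,"linear": [0,0,-0.04],"dr": [0,0,0]},
  {"fingers": 1,"linear": [0,0,-0.04],"dr": [0,0,0]},
  {"fingers": 1,"linear": [0,0,0],"dr": [0,0,0]},
  {"fingers": 1,"linear": [0,0,0],"dr": [0,0,0]},
])

```text
time_s: 10.17
ee_pos: [0.6006, -0.1501, 0.2348]
tool_rot: [-180.0, -0.4, -22.8]
ft_force: [0.4, -0.4, -0.6]
grip_width: 0.145
```

```bash
python3 - <<'E'
from h import *
plan([.531,-.082,.23],7.2)
E
```

```text
n 5 lin [-0.0164 -0.0109] 0.001 drz -0.1048
```

>>> send_rows([
  {"fingers": 1,"linear": [-0.0164,-0.0109,0.001],"dr": [0,0,-0.1048]},
  {"fingers": 1,"linear": [-0.0164,-0.0109,0.001],"dr": [0,0,-0.1048]},
  {"fingers": 1,"linear": [-0.0164,-0.0109,0.001],"dr": [0,0,-0.1048]},
  {"fingers": 1,"linear": [-0.0164,-0.0109,0.001],"dr": [0,0,-0.1048]},
  {"fingers": 1,"linear": [-0.0164,-0.0109,0.001],"dr": [0,0,-0.1048]},
  {"fingers": 1,"linear": [0,0,0],"dr": [0,0,0]},
  {"fingers": 1,"linear": [0,0,0],"dr": [0,0,0]},
  {"fingers": 1,"linear": [0,0,0],"dr": [0,0,0]},
])

```text
time_s: 10.83
ee_pos: [0.529, -0.0813, 0.2242]
tool_rot: [-180.0, 0.0, 7.1]
ft_force: [0.3, 0.2, 0.7]
grip_width: 0.005
```

```bash
python3 - <<'E'
from h import *
o=get_obs();print(o['time_s'],o['ee_pos'].round(4),o['tool_rot'].round(2),o['grip_width'],o['ft_force'])
b=snap('top','t5')['pixels']; s=snap('side','s5')['pixels'];w=snap('wrist','w5')['pixels']
x=cv2.resize(b[140:260,340:450],(440,480),interpolation=2)
y=cv2.resize(w,(360,225),interpolation=2)
z=cv2.resize(s[110:210,300:420],(300,250),interpolation=2)
im=np.zeros((480,800,3),np.uint8);im[:225,:360]=y;im[228:478,:300]=z;im[:,360:]=x
cv2.imwrite('pics/m5.png',im[:,:,::-1])
plan([.531,-.082,.092],7.2,5)
E
```

```text
10.8333 [ 0.529  -0.0813  0.2242] [-1.80e+02  4.00e-02  7.09e+00] 0.005458765383667007 [0.25923755 0.17159678 0.67756648]
n 5 lin [0.0003 0.0001] 0.0265 drz -0.0003
```

View pics/m5.png

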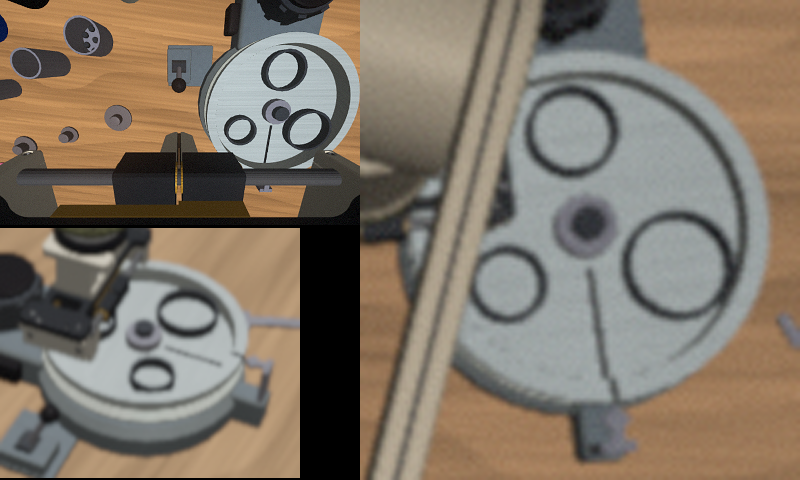

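```bash
python3 - <<'E'
from h import *
d=load('t5');c=circ(d)
print(pol(d,404.4,240.2,.116,c),pol(d,397.5,207.5,.09,c),pol(d,402.2,233.5,.09,c))
e=load('top0');c2=circ(e);print(c2)
def lil(d,c):
    u0,u1,v0,v1=385,415,238,262
    g=d['pixels'][v0:v1,u0:u1].astype(int);m=((g[...,2]-g[...,1]>4)&(g.sum(2)>210)).astype(np.uint8)
    n,l,s,_=cv2.connectedComponentsWithStats(m);k=1+np.argmax(s[1:,4]);v,u=np.where(l==k)
    P=np.array([ray(d,a+u0,b+v0,.116)[:2]-c for a,b in zip(u,v)]);r=np.hypot(*P.T);i=r.argsort()[:5];a=np.degrees(np.arctan2(P[:,1],P[:,0]))%360
    print(len(u),r[i].round(4),a[i].round(1),(np.degrees(np.arctan2(*P.mean(0)[::-1]))%360).round(1))
lil(d,c);lil(e,c2)
E
python3 - <<'E'
import sys;sys.path.insert(0,'.')
from h import *
d=load('w5');K=640/360
c=circ(d);print(pol(d,269*K,127*K,.09,c),pol(d,265.5*K,162*K,.09,c))
E
```

```text
circ [ 0.5499 -0.2655] 0.135 49 0.0007
(np.float64(0.1369), np.float64(188.35)) (np.float64(0.0347), np.float64(190.08)) (np.float64(0.1151), np.float64(189.46))
circ [ 0.5493 -0.2661] 0.1349 71 0.0006
[ 0.54925128 -0.26610178]
83 [0.1382 0.1383 0.1388 0.1411 0.1411] [182.9 178.  186.5 181.6 179.2] 184.3
86 [0.1378 0.1383 0.1404 0.1404 0.1404] [185.1 187.5 181.4 180.2 182.6] 183.9
circ [ 0.5491 -0.2645] 0.1332 82 0.0003
(np.float64(0.0353), np.float64(183.53)) (np.float64(0.1158), np.float64(188.82))
```

```bash
python3 - <<'E'
from h import *
plan([.36,-.285,.2],7.2)
E
```

```text
n 7 lin [-0.0276  0.0258] 0.0035 drz -0.0002
```

>>> send_rows([
  {"fingers": 1,"linear": [-0.0276,0.0258,0.0035],"dr": [0,0,0]},
  {"fingers": 1,"linear": [-0.0276,0.0258,0.0035],"dr": [0,0,0]},
  {"fingers": 1,"linear": [-0.0276,0.0258,0.0035],"dr": [0,0,0]},
  {"fingers": 1,"linear": [-0.0276,0.0258,0.0035],"dr": [0,0,0]},
  {"fingers": 1,"linear": [-0.0276,0.0258,0.0035],"dr": [0,0,0]},
  {"fingers": 1,"linear": [-0.0276,0.0258,0.0035],"dr": [0,0,0]},
  {"fingers": 1,"linear": [-0.0276,0.0258,0.0035],"dr": [0,0,0]},
  {"fingers": 1,"linear": [0,0,0],"dr": [0,0,0]},
  {"fingers": 1,"linear": [0,0,0],"dr": [0,0,0]},
  {"fingers": 1,"linear": [0,0,0],"dr": [0,0,0]},
])

```text
time_s: 11.82
ee_pos: [0.3603, -0.2848, 0.2003]
tool_rot: [-180.0, -0.0, 7.1]
ft_force: [-0.1, 0.6, 0.5]
grip_width: 0.004
```

```bash
python3 - <<'E'
from h import *
o=get_obs();print(o['time_s'],o['ee_pos'].round(4),o['tool_rot'].round(2),o['grip_width'],o['joint_positions'].round(1))
d=snap('wrist','w6');snap('top','t6')
t=proj(d,[.413,-.283,.116]).astype(int);print(t)
cv2.imwrite('pics/w6c.png',cv2.resize(d['pixels'][max(0,t[1]-100):t[1]+60,t[0]-100:t[0]+100],(800,640))[:600,:,::-1])
E
```

```text
11.8167 [ 0.3603 -0.2848  0.2003] [-1.7998e+02 -2.0000e-02  7.1100e+00] 0.0039352492989964275 [-44.7 -14.4 108.2   0.   86.2  38.1]
[322 149]
```

View pics/w6c.png

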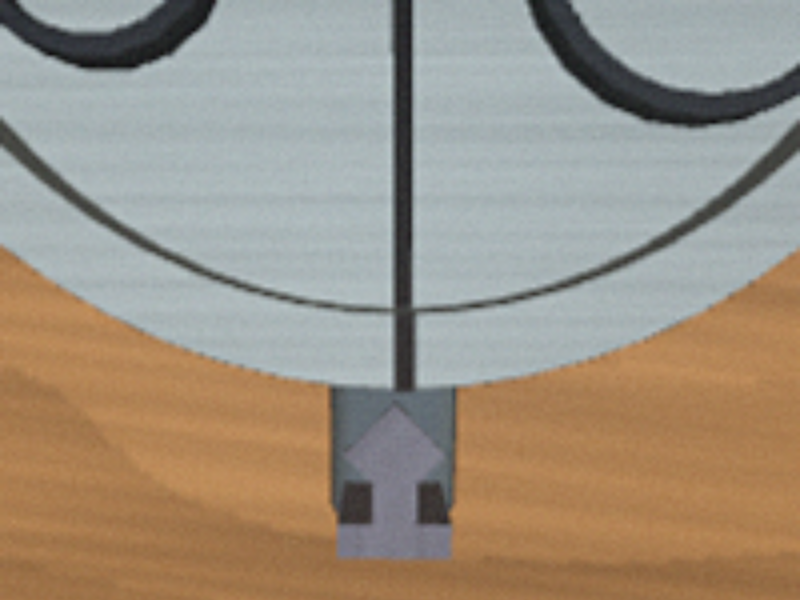

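```bash
python3 - <<'E'
from h import *
d=load('w6');c=circ(d);print(pol(d,321,150,.116,c),pol(d,323,146.3,.116,c))
a=plan([.531,-.082,.2],7.2);plan([.531,-.082,.092],7.2,4,start=a)
E
```

```text
circ [ 0.5477 -0.2658] 0.1332 51 0.0003
(np.float64(0.1366), np.float64(186.84)) (np.float64(0.1334), np.float64(187.57))
n 7 lin [ 0.0277 -0.0256] 0.0 drz 0.0002
n 4 lin [ 0. -0.] 0.027 drz -0.0
```

>>> send_rows([
  {"fingers": 1,"linear": [0.0277,-0.0256,0],"dr": [0,0,0]},
  {"fingers": 1,"linear": [0.0277,-0.0256,0],"dr": [0,0,0]},
  {"fingers": 1,"linear": [0.0277,-0.0256,0],"dr": [0,0,0]},
  {"fingers": 1,"linear": [0.0277,-0.0256,0],"dr": [0,0,0]},
  {"fingers": 1,"linear": [0.0277,-0.0256,0],"dr": [0,0,0]},
  {"fingers": 1,"linear": [0.0277,-0.0256,0],"dr": [0,0,0]},
  {"fingers": 1,"linear": [0.0277,-0.0256,0],"dr": [0,0,0]},
  {"fingers": 1,"linear": [0,0,0],"dr": [0,0,0]},
  {"fingers": 1,"linear": [0,0,0],"dr": [0,0,0]},
])

```text
time_s: 12.67
ee_pos: [0.531, -0.0791, 0.1999]
tool_rot: [-180.0, 0.0, 7.6]
ft_force: [-0.2, -0.2, -0.7]
grip_width: 0.003
```

>>> send_rows([
  {"fingers": 1,"linear": [0,0,0.027],"dr": [0,0,0]},
  {"fingers": 1,"linear": [0,0,0.027],"dr": [0,0,0]},
  {"fingers": 1,"linear": [0,0,0.027],"dr": [0,0,0]},
  {"fingers": 1,"linear": [0,0,0.027],"dr": [0,0,0]},
  {"fingers": 1,"linear": [0,0,0],"dr": [0,0,0]},
  {"fingers": 1,"linear": [0,0,0],"dr": [0,0,0]},
  {"fingers": 1,"linear": [0,0,0],"dr": [0,0,0]},
])

```text
time_s: 13.25
ee_pos: [0.5306, -0.0828, 0.0939]
tool_rot: [180.0, -0.1, 7.2]
ft_force: [-0.1, -0.8, 0.2]
grip_width: 0.004
```

>>> send_rows([
  {"fingers": 1,"linear": [0.01,0,0],"dr": [0,0,0]},
  {"fingers": 1,"linear": [0.01,0,0],"dr": [0,0,0]},
  {"fingers": 1,"linear": [0.01,0,0],"dr": [0,0,0]},
  {"fingers": 1,"linear": [0.01,0,0],"dr": [0,0,0]},
  {"fingers": 1,"linear": [0.01,0,0],"dr": [0,0,0]},
  {"fingers": 1,"linear": [0.01,0,0],"dr": [0,0,0]},
  {"fingers": 1,"linear": [0.01,0,0],"dr": [0,0,0]},
  {"fingers": 1,"linear": [0.01,0,0],"dr": [0,0,0]},
  {"fingers": 1,"linear": [0.006,0,0],"dr": [0,0,0]},
  {"fingers": 1,"linear": [0,0,0],"dr": [0,0,0]},
])

```text
time_s: 14.08
ee_pos: [0.6174, -0.0718, 0.0947]
tool_rot: [179.9, -0.2, 7.2]
ft_force: [-0.0, -0.4, 0.1]
grip_width: 0.002
```

```bash
python3 - <<'E'
from h import *
o=get_obs();print(o['time_s'],o['ee_pos'].round(4),o['tool_rot'].round(2),o['ft_force'])
q=o['ee_pos'][:2]-[.549,-.2655];a=np.radians(6.84);print(q@[np.cos(a),np.sin(a)],q@[-np.sin(a),np.cos(a)])
d=snap('side','s7');cv2.imwrite('pics/s7c.png',cv2.resize(d['pixels'][110:230,270:430],(800,600))[:,:,::-1])
E
```

```text
14.0833 [ 0.6174 -0.0718  0.0947] [179.93  -0.21   7.23] [-0.03254001 -0.43290297  0.11541477]
0.09098484008726662 0.1841321563765107
```

View pics/s7c.png

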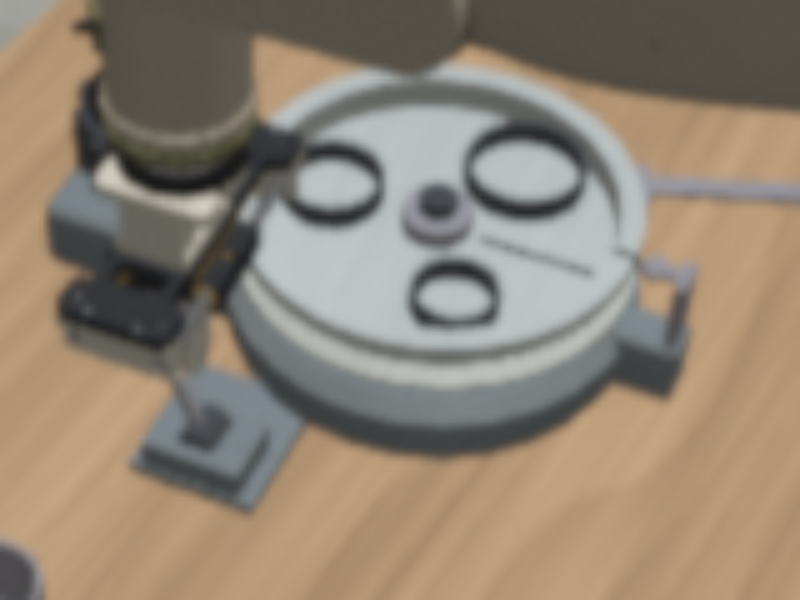

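>>> send_rows([
  {"fingers": 1,"linear": [0.003,0,0],"dr": [0,0,0]},
  {"fingers": 1,"linear": [0.003,0,0],"dr": [0,0,0]},
  {"fingers": 1,"linear": [0,0,0],"dr": [0,0,0]},
])

```text
time_s: 14.38
ee_pos: [0.6214, -0.0709, 0.0925]
tool_rot: [180.0, -0.0, 7.2]
ft_force: [0.5, -1.0, -0.1]
grip_width: 0.007
```

>>> send_rows([
  {"fingers": 1,"linear": [0.003,0,0],"dr": [0,0,0]},
  {"fingers": 1,"linear": [0,0,0],"dr": [0,0,0]},
  {"fingers": 1,"linear": [0,0,0],"dr": [0,0,0]},
  {"fingers": 1,"linear": [0,0,0],"dr": [0,0,0]},
])

```text
time_s: 14.72
ee_pos: [0.6239, -0.0705, 0.0921]
tool_rot: [-180.0, 0.0, 7.2]
ft_force: [-2.1, 0.2, -0.5]
grip_width: 0.008
```

>>> send_rows([
  {"fingers": 1,"linear": [0.003,0,0],"dr": [0,0,0]},
  {"fingers": 1,"linear": [0,0,0],"dr": [0,0,0]},
  {"fingers": 1,"linear": [0,0,0],"dr": [0,0,0]},
  {"fingers": 1,"linear": [0,0,0],"dr": [0,0,0]},
])

```text
time_s: 15.05
ee_pos: [0.6245, -0.0705, 0.0919]
tool_rot: [-180.0, 0.3, 7.2]
ft_force: [-15.6, -1.4, 7.9]
grip_width: 0.006
```

>>> send_rows([
  {"fingers": 1,"linear": [0.002,0,0],"dr": [0,0,0]},
  {"fingers": 1,"linear": [0,0,0],"dr": [0,0,0]},
  {"fingers": 1,"linear": [0,0,0],"dr": [0,0,0]},
  {"fingers": 1,"linear": [0,0,0],"dr": [0,0,0]},
])

```text
time_s: 15.38
ee_pos: [0.6248, -0.0705, 0.0918]
tool_rot: [-180.0, 0.5, 7.2]
ft_force: [-23.5, -2.4, 14.6]
grip_width: 0.006
```

```bash
python3 - <<'E'
from h import *
o=get_obs();p=o['ee_pos']+[-.02,-.0025,.16]
a=plan([.58,.0,.25],76,start=(p,7.2));plan([.615,.10,.24],146,11,start=a)
E
```

```text
n 11 lin [ 0.0025 -0.007 ] 0.0002 drz -0.1092
n 11 lin [0.0082 0.0062] 0.0009 drz -0.1111
```

>>> send_rows([
  {"fingers": 1,"linear": [-0.01,0,0],"dr": [0,0,0]},
  {"fingers": 1,"linear": [-0.01,0,0],"dr": [0,0,0]},
  {"fingers": 1,"linear": [0,0,-0.04],"dr": [0,0,0]},
  {"fingers": 1,"linear": [0,0,-0.04],"dr": [0,0,0]},
  {"fingers": 1,"linear": [0,0,-0.04],"dr": [0,0,0]},
  {"fingers": -1,"linear": [0,0,-0.04],"dr": [0,0,0]},
  {"fingers": -1,"linear": [0.0025,-0.007,0],"dr": [0,0,-0.1092]},
  {"fingers": -1,"linear": [0.0025,-0.007,0],"dr": [0,0,-0.1092]},
  {"fingers": -1,"linear": [0.0025,-0.007,0],"dr": [0,0,-0.1092]},
  {"fingers": -1,"linear": [0.0025,-0.007,0],"dr": [0,0,-0.1092]},
])

```text
time_s: 16.22
ee_pos: [0.6114, -0.0426, 0.2528]
tool_rot: [180.0, -0.1, 32.5]
ft_force: [0.2, -0.5, -1.2]
grip_width: 0.315
```

>>> send_rows([
  {"fingers": -1,"linear": [0.0025,-0.007,0],"dr": [0,0,-0.1092]},
  {"fingers": -1,"linear": [0.0025,-0.007,0],"dr": [0,0,-0.1092]},
  {"fingers": -1,"linear": [0.0025,-0.007,0],"dr": [0,0,-0.1092]},
  {"fingers": -1,"linear": [0.0025,-0.007,0],"dr": [0,0,-0.1092]},
  {"fingers": -1,"linear": [0.0025,-0.007,0],"dr": [0,0,-0.1092]},
  {"fingers": -1,"linear": [0.0025,-0.007,0],"dr": [0,0,-0.1092]},
  {"fingers": -1,"linear": [0.0025,-0.007,0],"dr": [0,0,-0.1092]},
  {"fingers": -1,"linear": [0.0082,0.0062,0.0009],"dr": [0,0,-0.1111]},
  {"fingers": -1,"linear": [0.0082,0.0062,0.0009],"dr": [0,0,-0.1111]},
  {"fingers": -1,"linear": [0.0082,0.0062,0.0009],"dr": [0,0,-0.1111]},
])

```text
time_s: 17.05
ee_pos: [0.6067, 0.0226, 0.2499]
tool_rot: [179.9, 0.0, 95.4]
ft_force: [0.4, 0.6, -0.3]
grip_width: 0.992
```

>>> send_rows([
  {"fingers": -1,"linear": [0.0082,0.0062,0.0009],"dr": [0,0,-0.1111]},
  {"fingers": -1,"linear": [0.0082,0.0062,0.0009],"dr": [0,0,-0.1111]},
  {"fingers": -1,"linear": [0.0082,0.0062,0.0009],"dr": [0,0,-0.1111]},
  {"fingers": -1,"linear": [0.0082,0.0062,0.0009],"dr": [0,0,-0.1111]},
  {"fingers": -1,"linear": [0.0082,0.0062,0.0009],"dr": [0,0,-0.1111]},
  {"fingers": -1,"linear": [0.0082,0.0062,0.0009],"dr": [0,0,-0.1111]},
  {"fingers": -1,"linear": [0.0082,0.0062,0.0009],"dr": [0,0,-0.1111]},
  {"fingers": -1,"linear": [0.0082,0.0062,0.0009],"dr": [0,0,-0.1111]},
  {"fingers": -1,"linear": [0,0,0],"dr": [0,0,0]},
  {"fingers": -1,"linear": [0,0,0],"dr": [0,0,0]},
])

```text
time_s: 17.88
ee_pos: [0.6195, 0.1011, 0.2424]
tool_rot: [180.0, 0.0, 145.9]
ft_force: [-0.1, 0.3, 0.8]
grip_width: 1.0
```

```bash
python3 - <<'E'
from h import *
o=get_obs();print(o['time_s'],o['ee_pos'].round(4),o['tool_rot'].round(2),o['joint_positions'].round(1))
b=snap('top','t8')['pixels']; w=snap('wrist','w8')['pixels']
x=cv2.resize(b[120:280,320:450],(325,400),interpolation=2)
cv2.imwrite('pics/m8.png',np.hstack([cv2.resize(w,(475,400))*1,x])[:,:,::-1])
E
```

```text
17.8833 [0.6195 0.1011 0.2424] [1.7998e+02 2.0000e-02 1.4592e+02] [  4.6  11.2  78.6  -0.   90.1 -51.3]
```

View pics/m8.png

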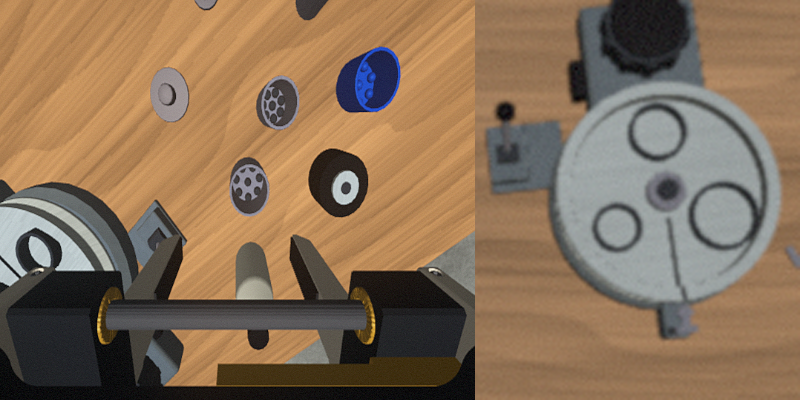

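```bash
cat >> h.py <<'E'
from scipy.optimize import least_squares
def disc(d,g,R,h,smax=75,vmax=255,it=3,half=80):
    hsv=cv2.cvtColor(d['pixels'],cv2.COLOR_RGB2HSV).astype(int)
    ok=((hsv[...,1]<smax)&(hsv[...,2]<vmax)).astype(np.float32)
    cam=d['pose'][:2,3]; g=np.array(g[:2],float)
    for _ in range(it):
        o=g-cam; a0=np.arctan2(o[1],o[0]); P=[]
        for a in a0+np.radians(np.arange(-half,half+1,4)):
            best=None; rr=np.arange(R-.012,R+.012,.0003)
            q=np.array([proj(d,[g[0]+r*np.cos(a),g[1]+r*np.sin(a),h]) for r in rr]).astype(np.float32)
            s=cv2.remap(ok,q[:,0].reshape(1,-1),q[:,1].reshape(1,-1),cv2.INTER_LINEAR)[0]
            i=np.where((s[:-1]>=.5)&(s[1:]<.5))[0]
            if len(i): P.append(g+rr[i[-1]]*np.array([np.cos(a),np.sin(a)]))
        if len(P)<8: return None
        P=np.array(P);f=least_squares(lambda x:np.hypot(*(P-x).T)-R,g,loss='soft_l1',f_scale=.001)
        g=f.x
    return g.round(4),len(P),np.median(abs(f.fun)).round(5)
OB=dict(jw=((.638,.1115),.034,.065),jm=((.577,.204),.028,.085),js=((.507,.32),.022,.105),lw=((.466,.062),.034,.014),ls=((.405,.1857),.022,.014),lm=((.358,.302),.028,.014))
E
python3 - <<'E'
from h import *
for f in('top0','t8','w8'):
    d=load(f)
    for k,v in OB.items():
        u=proj(d,[*v[0],v[2]])
        if 20<u[0]<620 and 20<u[1]<380: print(f,k,disc(d,*v))
E
```

```text
top0 jw (array([0.6396, 0.1136]), 41, np.float64(0.00064))
top0 jm (array([0.5783, 0.2066]), 41, np.float64(0.00062))
top0 js (array([0.5078, 0.3213]), 41, np.float64(0.00059))
top0 lw (array([0.4655, 0.0619]), 41, np.float64(0.00059))
top0 ls (array([0.4048, 0.1847]), 41, np.float64(0.00034))
top0 lm (array([0.3573, 0.3019]), 41, np.float64(0.00056))
t8 jw (array([0.6574, 0.1206]), 16, np.float64(0.00118))
t8 jm (array([0.5777, 0.2067]), 41, np.float64(0.00057))
t8 js (array([0.5058, 0.3323]), 26, np.float64(0.00233))
t8 lw (array([0.4659, 0.0629]), 23, np.float64(0.00056))
t8 ls None
t8 lm None
w8 jw (array([0.6375, 0.1136]), 41, np.float64(0.0003))
w8 jm (array([0.5767, 0.2043]), 41, np.float64(0.0003))
w8 lw (array([0.4664, 0.0637]), 41, np.float64(0.00032))
```

```bash
python3 - <<'E'
from h import *
a=plan([.6382,.1136,.11],121,6);a=plan([.6382,.1136,.031],121,3,start=a)
E
```

```text
n 6 lin [-0.0007  0.0038] 0.0221 drz 0.0723
n 3 lin [0. 0.] 0.0263 drz -0.0
```

>>> send_rows([
  {"fingers": -1,"linear": [-0.0007,0.0038,0.0221],"dr": [0,0,0.0723]},
  {"fingers": -1,"linear": [-0.0007,0.0038,0.0221],"dr": [0,0,0.0723]},
  {"fingers": -1,"linear": [-0.0007,0.0038,0.0221],"dr": [0,0,0.0723]},
  {"fingers": -1,"linear": [-0.0007,0.0038,0.0221],"dr": [0,0,0.0723]},
  {"fingers": -1,"linear": [-0.0007,0.0038,0.0221],"dr": [0,0,0.0723]},
  {"fingers": -1,"linear": [-0.0007,0.0038,0.0221],"dr": [0,0,0.0723]},
  {"fingers": -1,"linear": [0,0,0],"dr": [0,0,0]},
  {"fingers": -1,"linear": [0,0,0],"dr": [0,0,0]},
  {"fingers": -1,"linear": [0,0,0],"dr": [0,0,0]},
])

```text
time_s: 18.73
ee_pos: [0.6389, 0.1136, 0.1112]
tool_rot: [179.9, 0.0, 121.3]
ft_force: [-0.1, -0.0, 0.7]
grip_width: 0.995
```

```bash
python3 - <<'E'
from h import *
plan([.6382,.1136,.031],121,4); print(get_obs()['ee_pos'])
E
```

```text
n 4 lin [ 0.0001 -0.0001] 0.0201 drz 0.0011
[0.63888528 0.11361138 0.11122207]
```

>>> send_rows([
  {"fingers": -1,"linear": [0.0001,0,0.0201],"dr": [0,0,0]},
  {"fingers": -1,"linear": [0.0001,0,0.0201],"dr": [0,0,0]},
  {"fingers": -1,"linear": [0.0001,0,0.0201],"dr": [0,0,0]},
  {"fingers": -1,"linear": [0.0001,0,0.0201],"dr": [0,0,0]},
  {"fingers": 1,"linear": [0,0,0],"dr": [0,0,0]},
  {"fingers": 1,"linear": [0,0,0],"dr": [0,0,0]},
  {"fingers": 1,"linear": [0,0,0],"dr": [0,0,0]},
  {"fingers": 1,"linear": [0,0,0],"dr": [0,0,0]},
  {"fingers": 1,"linear": [0,0,0],"dr": [0,0,0]},
  {"fingers": 1,"linear": [0,0,0],"dr": [0,0,0]},
])

```text
time_s: 19.57
ee_pos: [0.6399, 0.1145, 0.0322]
tool_rot: [179.8, 0.1, 121.2]
ft_force: [-0.3, -0.1, 6.3]
grip_width: 0.732
```

>>> send_rows([
  {"fingers": -1,"linear": [0,0,0],"dr": [0,0,0]},
  {"fingers": -1,"linear": [0,0,0],"dr": [0,0,0]},
  {"fingers": -1,"linear": [0,0,0],"dr": [0,0,-0.11]},
  {"fingers": -1,"linear": [0,0,0],"dr": [0,0,-0.11]},
  {"fingers": -1,"linear": [0,0,0],"dr": [0,0,-0.11]},
  {"fingers": -1,"linear": [0,0,0],"dr": [0,0,-0.11]},
  {"fingers": -1,"linear": [0,0,0],"dr": [0,0,-0.11]},
  {"fingers": -1,"linear": [0,0,0],"dr": [0,0,-0.11]},
  {"fingers": -1,"linear": [0,0,0],"dr": [0,0,-0.11]},
  {"fingers": -1,"linear": [0,0,0],"dr": [0,0,-0.11]},
])

```text
time_s: 20.4
ee_pos: [0.638, 0.1145, 0.0295]
tool_rot: [180.0, 0.0, 171.9]
ft_force: [-0.0, 0.4, -0.3]
grip_width: 1.002
```

>>> send_rows([
  {"fingers": 1,"linear": [0,0,0],"dr": [0,0,0]},
  {"fingers": 1,"linear": [0,0,0],"dr": [0,0,0]},
  {"fingers": 1,"linear": [0,0,0],"dr": [0,0,0]},
  {"fingers": 1,"linear": [0,0,0],"dr": [0,0,0]},
  {"fingers": 1,"linear": [0,0,0],"dr": [0,0,0]},
  {"fingers": 1,"linear": [0,0,0],"dr": [0,0,0]},
  {"fingers": 1,"linear": [0,0,0],"dr": [0,0,0]},
  {"fingers": 1,"linear": [0,0,0],"dr": [0,0,0]},
])

```text
time_s: 21.07
ee_pos: [0.638, 0.1144, 0.0294]
tool_rot: [180.0, 0.0, 171.6]
ft_force: [-0.7, 1.1, -0.0]
grip_width: 0.721
```

>>> send_rows([
  {"fingers": 1,"linear": [0,0,-0.02],"dr": [0,0,0]},
  {"fingers": 1,"linear": [0,0,-0.04],"dr": [0,0,0]},
  {"fingers": 1,"linear": [0,0,-0.04],"dr": [0,0,0]},
  {"fingers": 1,"linear": [0,0,-0.04],"dr": [0,0,0]},
  {"fingers": 1,"linear": [0,0,-0.04],"dr": [0,0,0]},
  {"fingers": 1,"linear": [0,0,-0.02],"dr": [0,0,0]},
  {"fingers": 1,"linear": [0,0,0],"dr": [0,0,0]},
  {"fingers": 1,"linear": [0,0,0],"dr": [0,0,0]},
])

```text
time_s: 21.73
ee_pos: [0.6388, 0.1144, 0.2306]
tool_rot: [180.0, 0.2, 171.6]
ft_force: [0.1, 0.3, -4.1]
grip_width: 0.721
```

```bash
cat >> h.py <<'E'
C=np.array([.549,-.2655]); FY=186.84
def hold(deg,c=C,m=187.6): a=np.radians(m+deg); return c+.075*np.array([np.cos(a),np.sin(a)])
E
python3 - <<'E'
from h import *
o=get_obs();print(o['ee_pos'],o['ft_force'])
h=hold(60);print(h);a=plan([*h,.25],176)
E
```

```text
[0.63880916 0.11442631 0.23063575] [ 0.12267756  0.33411217 -4.066046  ]
[ 0.52041972 -0.33484095]
n 12 lin [ 0.0056 -0.0383] -0.0016 drz -0.0064
```

>>> send_rows([
  {"fingers": 1,"linear": [0.0056,-0.0383,-0.0016],"dr": [0,0,-0.0064]},
  {"fingers": 1,"linear": [0.0056,-0.0383,-0.0016],"dr": [0,0,-0.0064]},
  {"fingers": 1,"linear": [0.0056,-0.0383,-0.0016],"dr": [0,0,-0.0064]},
  {"fingers": 1,"linear": [0.0056,-0.0383,-0.0016],"dr": [0,0,-0.0064]},
  {"fingers": 1,"linear": [0.0056,-0.0383,-0.0016],"dr": [0,0,-0.0064]},
  {"fingers": 1,"linear": [0.0056,-0.0383,-0.0016],"dr": [0,0,-0.0064]},
  {"fingers": 1,"linear": [0.0056,-0.0383,-0.0016],"dr": [0,0,-0.0064]},
  {"fingers": 1,"linear": [0.0056,-0.0383,-0.0016],"dr": [0,0,-0.0064]},
  {"fingers": 1,"linear": [0.0056,-0.0383,-0.0016],"dr": [0,0,-0.0064]},
  {"fingers": 1,"linear": [0.0056,-0.0383,-0.0016],"dr": [0,0,-0.0064]},
])

```text
time_s: 22.57
ee_pos: [0.5354, -0.2603, 0.2417]
tool_rot: [179.9, -0.3, 175.3]
ft_force: [1.6, 1.0, -2.3]
grip_width: 0.723
```

>>> send_rows([
  {"fingers": 1,"linear": [0.0056,-0.0383,-0.0016],"dr": [0,0,-0.0064]},
  {"fingers": 1,"linear": [0.0056,-0.0383,-0.0016],"dr": [0,0,-0.0064]},
  {"fingers": 1,"linear": [0,0,0],"dr": [0,0,0]},
  {"fingers": 1,"linear": [0,0,0],"dr": [0,0,0]},
  {"fingers": 1,"linear": [0,0,0],"dr": [0,0,0]},
  {"fingers": 1,"linear": [0,0,0],"dr": [0,0,0]},
])

```text
time_s: 23.07
ee_pos: [0.5201, -0.3332, 0.2466]
tool_rot: [179.9, -0.1, 176.1]
ft_force: [0.2, 0.9, -2.0]
grip_width: 0.722
```

```bash
sed -i 's/^C=np.array.*;/C=np.array([.5487,-.2655]);/' h.py; python3 - <<'E'
from h import *
d=load('t8');c=circ(d)
for n,a,R in(('w',60,.0415),('m',180,.0355),('s',-60,.0295)):
    g=hold(a,c); q=disc(d,g,R,.108,255,110)
    v=q[0]-c; print(n,g,q,np.hypot(*v),np.degrees(np.arctan2(v[1],v[0]))%360-a)
o=get_obs();h=hold(60);print(h,o['ee_pos'],o['tool_rot'])
plan([*h,.135],176,4)
E
```

```text
circ [ 0.5492 -0.266 ] 0.1349 66 0.0006
w [ 0.52065827 -0.33533985] (array([ 0.5182, -0.3373]), 41, np.float64(0.00121)) 0.0777639936690271 186.47570970089373
m [ 0.62357972 -0.25607967] (array([ 0.6329, -0.252 ]), 41, np.float64(0.00196)) 0.0848245675725573 -170.5008172786729
s [ 0.50347766 -0.20657718] (array([ 0.5027, -0.2054]), 41, np.float64(0.0006)) 0.07640721947834218 187.5234280166514
[ 0.52011972 -0.33484095] [ 0.5201435  -0.33323348  0.24663859] [ 1.79883729e+02 -1.30200553e-01  1.76080440e+02]
n 4 lin [-0.     -0.0004] 0.0279 drz 0.0004
```

>>> send_rows([
  {"fingers": 1,"linear": [0,0.0004,0.025],"dr": [0,0,0]},
  {"fingers": 1,"linear": [0,0.0004,0.025],"dr": [0,0,0]},
  {"fingers": 1,"linear": [0,0.0004,0.025],"dr": [0,0,0]},
  {"fingers": 1,"linear": [0,0.0004,0.025],"dr": [0,0,0]},
  {"fingers": 1,"linear": [0,0,0],"dr": [0,0,0]},
  {"fingers": 1,"linear": [0,0,0],"dr": [0,0,0]},
  {"fingers": 1,"linear": [0,0,0],"dr": [0,0,0]},
])

```text
time_s: 23.65
ee_pos: [0.5213, -0.3327, 0.15]
tool_rot: [-180.0, 0.1, 176.1]
ft_force: [0.6, -0.4, -1.9]
grip_width: 0.72
```

```bash
python3 - <<'E'
from h import *
o=get_obs();h=hold(60);print(h,o['ee_pos'],o['tool_rot'],o['ft_force'])
plan([*h,.126],176,4)
d=snap('wrist','w9');print(disc(d,o['ee_pos'],.034,o['ee_pos'][2]-.0294+.065))
snap('side','s9')
E
```

```text
[ 0.52011972 -0.33484095] [ 0.52134196 -0.33274132  0.15003522] [-1.79959978e+02  6.85470458e-02  1.76096917e+02] [ 0.64955525 -0.35908787 -1.89603244]
n 4 lin [ 0.0003 -0.0005] 0.006 drz 0.0004
(array([ 0.5435, -0.3285]), 33, np.float64(0.00085))
```

>>> send_rows([
  {"fingers": 1,"linear": [0.0006,-0.001,0],"dr": [0,0,0]},
  {"fingers": 1,"linear": [0.0006,-0.001,0],"dr": [0,0,0]},
  {"fingers": 1,"linear": [0,0,0.006],"dr": [0,0,0]},
  {"fingers": 1,"linear": [0,0,0.006],"dr": [0,0,0]},
  {"fingers": 1,"linear": [0,0,0.006],"dr": [0,0,0]},
  {"fingers": 1,"linear": [0,0,0],"dr": [0,0,0]},
  {"fingers": 1,"linear": [0,0,0],"dr": [0,0,0]},
])

```text
time_s: 24.33
ee_pos: [0.5185, -0.3347, 0.1293]
tool_rot: [179.9, -0.1, 176.0]
ft_force: [0.2, 0.9, -2.1]
grip_width: 0.722
```

>>> send_rows([
  {"fingers": 1,"linear": [0,0,0.004],"dr": [0,0,0]},
  {"fingers": 1,"linear": [0,0,0.004],"dr": [0,0,0]},
  {"fingers": 1,"linear": [0,0,0],"dr": [0,0,0]},
  {"fingers": 1,"linear": [0,0,0],"dr": [0,0,0]},
])

```text
time_s: 24.67
ee_pos: [0.5189, -0.335, 0.1221]
tool_rot: [180.0, -0.0, 176.0]
ft_force: [0.2, 0.1, -2.1]
grip_width: 0.72
```

>>> send_rows([
  {"fingers": 1,"linear": [-0.0005,0,0.0015],"dr": [0,0,0]},
  {"fingers": 1,"linear": [0,0,0],"dr": [0,0,0]},
  {"fingers": 1,"linear": [0,0,0],"dr": [0,0,0]},
])

```text
time_s: 24.92
ee_pos: [0.5197, -0.3352, 0.1211]
tool_rot: [-180.0, 0.0, 176.0]
ft_force: [0.6, 1.0, -1.7]
grip_width: 0.726
```

>>> send_rows([
  {"fingers": -1,"linear": [0,0,0],"dr": [0,0,0]},
  {"fingers": -1,"linear": [0,0,0],"dr": [0,0,0]},
  {"fingers": -1,"linear": [0,0,-0.005],"dr": [0,0,0]},
  {"fingers": -1,"linear": [0,0,-0.03],"dr": [0,0,0]},
  {"fingers": -1,"linear": [0,0,-0.04],"dr": [0,0,0]},
  {"fingers": -1,"linear": [0,0,-0.04],"dr": [0,0,0]},
  {"fingers": -1,"linear": [0,0,0],"dr": [0,0,0]},
  {"fingers": -1,"linear": [0,0,0],"dr": [0,0,0]},
])

```text
time_s: 25.58
ee_pos: [0.5215, -0.3366, 0.2412]
tool_rot: [-179.7, 0.4, 176.0]
ft_force: [0.1, -0.4, -0.9]
grip_width: 1.003
```

```bash
python3 - <<'E'
from h import *
o=get_obs();print(o['ee_pos'])
d=snap('wrist','w10');t=snap('top','t10')
print(disc(d,(.5195,-.335),.034,.155,60,120),disc(t,(.5195,-.335),.034,.155,60,120))
# lids: last look
for k in('lw','ls','lm','jm','js'): print(k,disc(t,*OB[k]))
plan([.467,.0635,.14],176)
E
```

```text
[ 0.52151546 -0.33661065  0.24118181]
(array([ 0.5161, -0.3383]), 41, np.float64(0.00072)) (array([ 0.5181, -0.3353]), 25, np.float64(0.00223))
lw (array([0.4659, 0.0621]), 41, np.float64(0.00058))
ls (array([0.4048, 0.1847]), 41, np.float64(0.00034))
lm (array([0.3571, 0.3021]), 41, np.float64(0.00059))
jm (array([0.578 , 0.2066]), 41, np.float64(0.0006))
js (array([0.5077, 0.3216]), 41, np.float64(0.00059))
n 11 lin [0.0073 0.0358] 0.0087 drz 0.0
```

>>> send_rows([
  {"fingers": -1,"linear": [0.003,0.0358,0.006],"dr": [0,0,0]},
  {"fingers": -1,"linear": [0.003,0.0358,0.006],"dr": [0,0,0]},
  {"fingers": -1,"linear": [0.003,0.0358,0.006],"dr": [0,0,0]},
  {"fingers": -1,"linear": [0.003,0.0358,0.006],"dr": [0,0,0]},
  {"fingers": -1,"linear": [0.003,0.0358,0.006],"dr": [0,0,0]},
  {"fingers": -1,"linear": [0.003,0.0358,0.006],"dr": [0,0,0]},
  {"fingers": -1,"linear": [0.003,0.0358,0.006],"dr": [0,0,0]},
  {"fingers": -1,"linear": [0.003,0.0358,0.006],"dr": [0,0,0]},
  {"fingers": -1,"linear": [0.003,0.0358,0.006],"dr": [0,0,0]},
  {"fingers": -1,"linear": [0.003,0.0358,0.006],"dr": [0,0,0]},
])

```text
time_s: 26.52
ee_pos: [0.5128, 0.0258, 0.1738]
tool_rot: [-180.0, -0.2, 176.0]
ft_force: [0.8, 0.4, 1.3]
grip_width: 0.998
```

>>> send_rows([
  {"fingers": -1,"linear": [0.003,0.0358,0.006],"dr": [0,0,0]},
  {"fingers": -1,"linear": [0,0,0],"dr": [0,0,0]},
  {"fingers": -1,"linear": [0,0,0],"dr": [0,0,0]},
  {"fingers": -1,"linear": [0,0,0],"dr": [0,0,0]},
  {"fingers": -1,"linear": [0,0,0],"dr": [0,0,0]},
])

```text
time_s: 26.93
ee_pos: [0.5137, 0.0589, 0.1694]
tool_rot: [-180.0, -0.1, 176.0]
ft_force: [0.3, -0.1, 0.3]
grip_width: 0.998
```

```bash
python3 - <<'E'
from h import *
o=get_obs();print(o['ee_pos'],o['tool_rot'][2],o['joint_positions'].round(1))
d=snap('wrist','w11');t=snap('top','t11')
q=disc(d,*OB['lw']);print(q)
# knob: darker/edge; jar in holder from top
for f in('ls','lm'): print(f,disc(d,*OB[f]))
print(disc(t,(.5195,-.335),.034,.155,60,120))
c=q[0];a=plan([*c,.06],176);plan([*c,.017],176,2,start=a)
x=cv2.resize(t['pixels'][150:270,350:450],(400,480),interpolation=2)
cv2.imwrite('pics/m11.png',np.hstack([x,cv2.resize(d['pixels'][100:260,200:333],(400,480))])[:,:,::-1])
E
```

```text
[0.51370557 0.05889428 0.16944975] 175.96693209306918 [  0.9  -3.7 101.9  -0.   81.9 -85.1]
(array([0.4635, 0.0625]), 41, np.float64(0.00029))
ls (array([0.405 , 0.1836]), 41, np.float64(0.00033))
lm (array([0.3635, 0.2983]), 41, np.float64(0.00408))
(array([ 0.5199, -0.336 ]), 40, np.float64(0.00106))
n 4 lin [0.0127 0.0001] 0.0275 drz -0.0004
n 2 lin [-0.  0.] 0.0215 drz -0.0
```

View pics/m11.png

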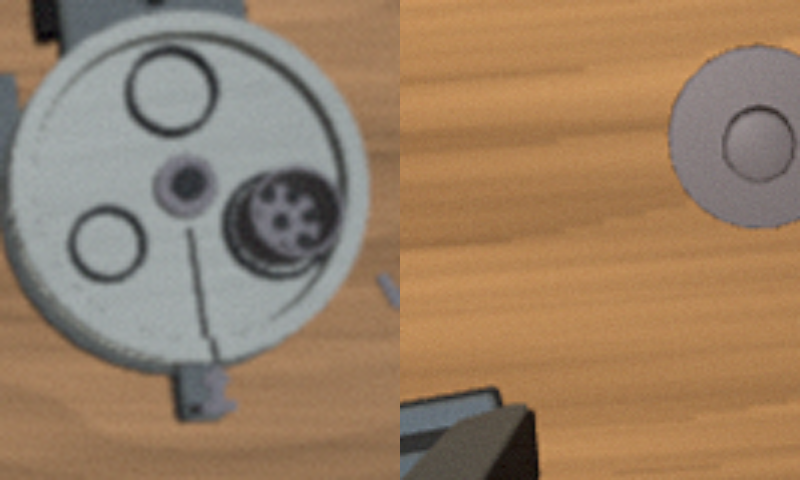

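>>> send_rows([
  {"fingers": 0,"linear": [0.0124,0.0001,0.0275],"dr": [0,0,0]},
  {"fingers": 0,"linear": [0.0124,0.0001,0.0275],"dr": [0,0,0]},
  {"fingers": 0,"linear": [0.0124,0.0001,0.0275],"dr": [0,0,0]},
  {"fingers": 0,"linear": [0.0124,0,0.0275],"dr": [0,0,0]},
  {"fingers": 0,"linear": [0,0,0.0215],"dr": [0,0,0]},
  {"fingers": 0,"linear": [0,0,0.0215],"dr": [0,0,0]},
  {"fingers": 0,"linear": [0,0,0],"dr": [0,0,0]},
  {"fingers": 0,"linear": [0,0,0],"dr": [0,0,0]},
])

```text
time_s: 27.7
ee_pos: [0.4645, 0.0627, 0.0167]
tool_rot: [-180.0, -0.0, 175.9]
ft_force: [0.1, -1.0, 0.0]
grip_width: 0.51
```

>>> send_rows([
  {"fingers": 1,"linear": [0,0,0],"dr": [0,0,0]},
  {"fingers": 1,"linear": [0,0,0],"dr": [0,0,0]},
  {"fingers": 1,"linear": [0,0,0],"dr": [0,0,0]},
  {"fingers": 1,"linear": [0,0,0],"dr": [0,0,0]},
  {"fingers": 1,"linear": [0,0,0],"dr": [0,0,0]},
  {"fingers": 0,"linear": [0,0,0],"dr": [0,0,0]},
  {"fingers": 0,"linear": [0,0,0],"dr": [0,0,0]},
  {"fingers": 0,"linear": [0,0,0],"dr": [0,0,0.112]},
  {"fingers": 0,"linear": [0,0,0],"dr": [0,0,0.112]},
  {"fingers": 0,"linear": [0,0,0],"dr": [0,0,0.112]},
])

```text
time_s: 28.53
ee_pos: [0.4644, 0.0638, 0.017]
tool_rot: [-180.0, -0.0, 156.5]
ft_force: [0.1, 0.2, 0.4]
grip_width: 0.494
```

>>> send_rows([
  {"fingers": 0,"linear": [0,0,0],"dr": [0,0,0.112]},
  {"fingers": 0,"linear": [0,0,0],"dr": [0,0,0.112]},
  {"fingers": 0,"linear": [0,0,0],"dr": [0,0,0.112]},
  {"fingers": 0,"linear": [0,0,0],"dr": [0,0,0.112]},
  {"fingers": 0,"linear": [0,0,0],"dr": [0,0,0.112]},
  {"fingers": 0,"linear": [0,0,0],"dr": [0,0,0.112]},
  {"fingers": 0,"linear": [0,0,0],"dr": [0,0,0.112]},
  {"fingers": 0,"linear": [0,0,0],"dr": [0,0,0.112]},
  {"fingers": 0,"linear": [0,0,0],"dr": [0,0,0.112]},
  {"fingers": 0,"linear": [0,0,0],"dr": [0,0,0.112]},
])

```text
time_s: 29.37
ee_pos: [0.4644, 0.0638, 0.017]
tool_rot: [-180.0, -0.0, 92.3]
ft_force: [-0.3, 0.5, 0.4]
grip_width: 0.5
```

>>> send_rows([
  {"fingers": 0,"linear": [0,0,0],"dr": [0,0,0.112]},
  {"fingers": 1,"linear": [0,0,0],"dr": [0,0,0]},
  {"fingers": 1,"linear": [0,0,0],"dr": [0,0,0]},
  {"fingers": 1,"linear": [0,0,0],"dr": [0,0,0]},
  {"fingers": 1,"linear": [0,0,0],"dr": [0,0,0]},
  {"fingers": 1,"linear": [0,0,0],"dr": [0,0,0]},
  {"fingers": 1,"linear": [0,0,0],"dr": [0,0,0]},
])

```text
time_s: 29.95
ee_pos: [0.4645, 0.0637, 0.017]
tool_rot: [-180.0, 0.0, 86.2]
ft_force: [-0.4, 0.5, -0.7]
grip_width: 0.269
```

>>> send_rows([
  {"fingers": 1,"linear": [0,0,-0.02],"dr": [0,0,0]},
  {"fingers": 1,"linear": [0,0,-0.04],"dr": [0,0,0]},
  {"fingers": 1,"linear": [0,0,-0.04],"dr": [0,0,0]},
  {"fingers": 1,"linear": [0,0,-0.04],"dr": [0,0,0]},
  {"fingers": 1,"linear": [0,0,-0.04],"dr": [0,0,0]},
  {"fingers": 1,"linear": [0,0,-0.03],"dr": [0,0,0]},
  {"fingers": 1,"linear": [0,0,0],"dr": [0,0,0]},
  {"fingers": 1,"linear": [0,0,0],"dr": [0,0,0]},
])

```text
time_s: 30.62
ee_pos: [0.4659, 0.0637, 0.2294]
tool_rot: [179.7, -0.0, 86.2]
ft_force: [-1.3, -0.5, -1.9]
grip_width: 0.273
```

```bash
python3 - <<'E'
from h import *
o=get_obs();print(o['ee_pos'],o['tool_rot'],o['joint_positions'].round(1))
t=snap('top','t12');print(disc(t,(.465,.0625),.034,.21)); print(disc(t,*OB['lw']))
plan([.5197,-.3352,.21],o['tool_rot'][2])
E
```

```text
[0.46594931 0.06374643 0.22936975] [ 1.79727335e+02 -2.63212640e-02  8.62172542e+01] [  1.5 -13.6 104.5   0.   88.9   5.3]
None
None
n 11 lin [-0.0359  0.0074] 0.0016 drz -0.0
```

>>> send_rows([
  {"fingers": 1,"linear": [-0.0359,0.0074,0.0016],"dr": [0,0,0]},
  {"fingers": 1,"linear": [-0.0359,0.0074,0.0016],"dr": [0,0,0]},
  {"fingers": 1,"linear": [-0.0359,0.0074,0.0016],"dr": [0,0,0]},
  {"fingers": 1,"linear": [-0.0359,0.0074,0.0016],"dr": [0,0,0]},
  {"fingers": 1,"linear": [-0.0359,0.0074,0.0016],"dr": [0,0,0]},
  {"fingers": 1,"linear": [-0.0359,0.0074,0.0016],"dr": [0,0,0]},
  {"fingers": 1,"linear": [-0.0359,0.0074,0.0016],"dr": [0,0,0]},
  {"fingers": 1,"linear": [-0.0359,0.0074,0.0016],"dr": [0,0,0]},
  {"fingers": 1,"linear": [-0.0359,0.0074,0.0016],"dr": [0,0,0]},
  {"fingers": 1,"linear": [-0.0359,0.0074,0.0016],"dr": [0,0,0]},
])

```text
time_s: 31.5
ee_pos: [0.5131, -0.3005, 0.2077]
tool_rot: [-179.8, -0.1, 86.2]
ft_force: [0.7, 0.3, -0.2]
grip_width: 0.271
```

>>> send_rows([
  {"fingers": 1,"linear": [-0.0359,0.0074,0.0016],"dr": [0,0,0]},
  {"fingers": 1,"linear": [0,0,0],"dr": [0,0,0]},
  {"fingers": 1,"linear": [0,0,0],"dr": [0,0,0]},
  {"fingers": 1,"linear": [0,0,0],"dr": [0,0,0]},
  {"fingers": 1,"linear": [0,0,0],"dr": [0,0,0]},
])

```text
time_s: 31.92
ee_pos: [0.5191, -0.3343, 0.2082]
tool_rot: [-179.9, -0.1, 86.2]
ft_force: [-0.3, -0.1, -1.8]
grip_width: 0.273
```

```bash
python3 - <<'E'
from h import *
o=get_obs();print(o['ee_pos'],o['tool_rot'][2])
plan([.5197,-.3352,.176],86.2,4)
E
```

```text
[ 0.51906968 -0.33426564  0.20818735] 86.24151251065483
n 4 lin [-0.0002  0.0002] 0.008 drz 0.0002
```

>>> send_rows([
  {"fingers": 1,"linear": [-0.0002,0.0002,0.008],"dr": [0,0,0]},
  {"fingers": 1,"linear": [-0.0002,0.0002,0.008],"dr": [0,0,0]},
  {"fingers": 1,"linear": [-0.0002,0.0002,0.008],"dr": [0,0,0]},
  {"fingers": 1,"linear": [-0.0002,0.0002,0.008],"dr": [0,0,0]},
  {"fingers": 1,"linear": [0,0,0],"dr": [0,0,0]},
  {"fingers": 1,"linear": [0,0,0],"dr": [0,0,0]},
])

```text
time_s: 32.42
ee_pos: [0.5197, -0.336, 0.1763]
tool_rot: [-179.9, -0.1, 86.2]
ft_force: [-0.4, -0.6, -0.2]
grip_width: 0.277
```

>>> send_rows([
  {"fingers": 1,"linear": [0,0,0.003],"dr": [0,0,0]},
  {"fingers": 1,"linear": [0,0,0.003],"dr": [0,0,0]},
  {"fingers": 1,"linear": [0,0,0],"dr": [0,0,0]},
  {"fingers": 1,"linear": [0,0,0],"dr": [0,0,0]},
])

```text
time_s: 32.75
ee_pos: [0.5202, -0.3366, 0.1714]
tool_rot: [-180.0, -0.0, 86.2]
ft_force: [-0.5, 0.0, -0.6]
grip_width: 0.272
```

>>> send_rows([
  {"fingers": 1,"linear": [0,0,0.003],"dr": [0,0,0]},
  {"fingers": 1,"linear": [0,0,0.002],"dr": [0,0,0]},
  {"fingers": 1,"linear": [0,0,0],"dr": [0,0,0]},
  {"fingers": 1,"linear": [0,0,0],"dr": [0,0,0]},
])

```text
time_s: 33.08
ee_pos: [0.5202, -0.3364, 0.1662]
tool_rot: [-180.0, -0.0, 86.2]
ft_force: [1.7, -0.4, -1.8]
grip_width: 0.272
```

>>> send_rows([
  {"fingers": 1,"linear": [0,0,0.002],"dr": [0,0,0]},
  {"fingers": 1,"linear": [0,0,0],"dr": [0,0,0]},
  {"fingers": 1,"linear": [0,0,0],"dr": [0,0,0]},
  {"fingers": 1,"linear": [0,0,0],"dr": [0,0,0]},
])

```text
time_s: 33.42
ee_pos: [0.5202, -0.3366, 0.1644]
tool_rot: [-180.0, 0.0, 86.2]
ft_force: [0.5, -0.1, -0.9]
grip_width: 0.271
```

>>> send_rows([
  {"fingers": 1,"linear": [0,0,0.002],"dr": [0,0,0]},
  {"fingers": 1,"linear": [0,0,0],"dr": [0,0,0]},
  {"fingers": 1,"linear": [0,0,0],"dr": [0,0,0]},
  {"fingers": 1,"linear": [0,0,0],"dr": [0,0,0]},
])

```text
time_s: 33.75
ee_pos: [0.5209, -0.3366, 0.164]
tool_rot: [179.9, 0.0, 86.2]
ft_force: [0.4, 2.5, 7.1]
grip_width: 0.281
```

```bash
python3 - <<'E'
from h import *
o=get_obs();p=o['ee_pos']+[0,0,.09];y=o['tool_rot'][2]
plan([.5768,.206,.2],y,14,start=(p,y))
E
```

```text
n 14 lin [0.0389 0.0014] 0.0039 drz -0.0
```

>>> send_rows([
  {"fingers": 0,"linear": [0,0,0],"dr": [0,0,0]},
  {"fingers": 0,"linear": [0,0,0],"dr": [0,0,0]},
  {"fingers": 0,"linear": [0,0,0],"dr": [0,0,0]},
  {"fingers": 0,"linear": [0,0,-0.01],"dr": [0,0,0]},
  {"fingers": 0,"linear": [0,0,-0.04],"dr": [0,0,0]},
  {"fingers": -1,"linear": [0,0,-0.04],"dr": [0,0,0]},
  {"fingers": -1,"linear": [0.0389,0.0014,0.0039],"dr": [0,0,0]},
  {"fingers": -1,"linear": [0.0389,0.0014,0.0039],"dr": [0,0,0]},
  {"fingers": -1,"linear": [0.0389,0.0014,0.0039],"dr": [0,0,0]},
  {"fingers": -1,"linear": [0.0389,0.0014,0.0039],"dr": [0,0,0]},
])

```text
time_s: 34.58
ee_pos: [0.5361, -0.1806, 0.2377]
tool_rot: [179.9, 0.0, 86.1]
ft_force: [1.0, -0.3, -0.3]
grip_width: 0.808
```

>>> send_rows([
  {"fingers": -1,"linear": [0.0389,0.0014,0.0039],"dr": [0,0,0]},
  {"fingers": -1,"linear": [0.0389,0.0014,0.0039],"dr": [0,0,0]},
  {"fingers": -1,"linear": [0.0389,0.0014,0.0039],"dr": [0,0,0]},
  {"fingers": -1,"linear": [0.0389,0.0014,0.0039],"dr": [0,0,0]},
  {"fingers": -1,"linear": [0.0389,0.0014,0.0039],"dr": [0,0,0]},
  {"fingers": -1,"linear": [0.0389,0.0014,0.0039],"dr": [0,0,0]},
  {"fingers": -1,"linear": [0.0389,0.0014,0.0039],"dr": [0,0,0]},
  {"fingers": -1,"linear": [0.0389,0.0014,0.0039],"dr": [0,0,0]},
  {"fingers": -1,"linear": [0.0389,0.0014,0.0039],"dr": [0,0,0]},
  {"fingers": -1,"linear": [0.0389,0.0014,0.0039],"dr": [0,0,0]},
])

```text
time_s: 35.42
ee_pos: [0.576, 0.2074, 0.1985]
tool_rot: [180.0, -0.0, 86.2]
ft_force: [1.0, -0.8, 0.3]
grip_width: 0.998
```

>>> send_rows([
  {"fingers": -1,"linear": [0,0,0],"dr": [0,0,0]},
  {"fingers": -1,"linear": [0,0,0],"dr": [0,0,0]},
  {"fingers": -1,"linear": [0,0,0],"dr": [0,0,0]},
])

```text
time_s: 35.67
ee_pos: [0.576, 0.2053, 0.1981]
tool_rot: [-180.0, 0.0, 86.2]
ft_force: [-0.5, 0.2, -1.3]
grip_width: 1.0
```

```bash
python3 - <<'E'
from h import *
o=get_obs();print(o['ee_pos'],o['tool_rot'],o['joint_positions'].round(1))
t=snap('top','t13');w=snap('wrist','w13')
for k in('jm','js','ls','lm'):print(k,disc(t,*OB[k]),disc(w,*OB[k]))
print('lid on jar',disc(t,(.520,-.336),.034,.161,255,150))
plan([.577,.206,.051],86.2,5)
E
```

```text
[0.57599361 0.20527204 0.1981059 ] [-1.79999844e+02  3.79547015e-02  8.62268739e+01] [14.8  9.8 84.8 -0.  85.4 18.6]
jm (array([0.5789, 0.2064]), 21, np.float64(0.00065)) (array([0.5774, 0.207 ]), 41, np.float64(0.00029))
js (array([0.5081, 0.3213]), 39, np.float64(0.0006)) (array([0.5078, 0.3205]), 41, np.float64(0.00032))
ls (array([0.4048, 0.1858]), 27, np.float64(0.00072)) (array([0.4057, 0.1858]), 41, np.float64(0.00148))
lm None (array([0.36  , 0.3024]), 41, np.float64(0.00032))
lid on jar (array([ 0.5226, -0.3389]), 38, np.float64(0.00096))
n 5 lin [0.0004 0.0001] 0.0295 drz -0.0003
```

>>> send_rows([
  {"fingers": -1,"linear": [0.0003,0.0002,0.0295],"dr": [0,0,0]},
  {"fingers": -1,"linear": [0.0003,0.0002,0.0295],"dr": [0,0,0]},
  {"fingers": -1,"linear": [0.0003,0.0002,0.0295],"dr": [0,0,0]},
  {"fingers": -1,"linear": [0.0003,0.0002,0.0295],"dr": [0,0,0]},
  {"fingers": -1,"linear": [0,0,0.0295],"dr": [0,0,0]},
  {"fingers": -1,"linear": [0,0,0],"dr": [0,0,0]},
  {"fingers": -1,"linear": [0,0,0],"dr": [0,0,0]},
])

```text
time_s: 36.35
ee_pos: [0.5755, 0.2049, 0.0491]
tool_rot: [-179.8, 0.1, 86.1]
ft_force: [1.1, 0.7, 0.4]
grip_width: 0.999
```

>>> send_rows([
  {"fingers": 1,"linear": [0,0,0],"dr": [0,0,0]},
  {"fingers": 1,"linear": [0,0,0],"dr": [0,0,0]},
  {"fingers": 1,"linear": [0,0,0],"dr": [0,0,0]},
  {"fingers": 1,"linear": [0,0,0],"dr": [0,0,0]},
  {"fingers": 1,"linear": [0,0,0],"dr": [0,0,0]},
  {"fingers": 1,"linear": [0,0,0],"dr": [0,0,0]},
  {"fingers": 1,"linear": [0,0,0],"dr": [0,0,0]},
  {"fingers": 1,"linear": [0,0,0],"dr": [0,0,0]},
  {"fingers": -1,"linear": [0,0,0],"dr": [0,0,0]},
  {"fingers": -1,"linear": [0,0,0],"dr": [0,0,0]},
])

```text
time_s: 37.18
ee_pos: [0.5767, 0.2066, 0.0501]
tool_rot: [-180.0, 0.0, 86.2]
ft_force: [-0.5, -0.3, -0.4]
grip_width: 0.703
```

>>> send_rows([
  {"fingers": -0.7,"linear": [0,0,0],"dr": [0,0,0.112]},
  {"fingers": -0.7,"linear": [0,0,0],"dr": [0,0,0.112]},
  {"fingers": -0.7,"linear": [0,0,0],"dr": [0,0,0.112]},
  {"fingers": -0.7,"linear": [0,0,0],"dr": [0,0,0.112]},
  {"fingers": -0.7,"linear": [0,0,0],"dr": [0,0,0.112]},
  {"fingers": -0.7,"linear": [0,0,0],"dr": [0,0,0.112]},
  {"fingers": -0.7,"linear": [0,0,0],"dr": [0,0,0.112]},
  {"fingers": -0.7,"linear": [0,0,0],"dr": [0,0,0.112]},
  {"fingers": -0.7,"linear": [0,0,0],"dr": [0,0,0.112]},
  {"fingers": -0.7,"linear": [0,0,0],"dr": [0,0,0.112]},
])

```text
time_s: 38.02
ee_pos: [0.5764, 0.2066, 0.0498]
tool_rot: [-180.0, 0.1, 21.7]
ft_force: [0.8, -0.5, 0.6]
grip_width: 0.85
```

>>> send_rows([
  {"fingers": -0.7,"linear": [0,0,0],"dr": [0,0,0.112]},
  {"fingers": -0.7,"linear": [0,0,0],"dr": [0,0,0.112]},
  {"fingers": -0.7,"linear": [0,0,0],"dr": [0,0,0.112]},
  {"fingers": -0.7,"linear": [0,0,0],"dr": [0,0,0.112]},
  {"fingers": 1,"linear": [0,0,0],"dr": [0,0,0]},
  {"fingers": 1,"linear": [0,0,0],"dr": [0,0,0]},
  {"fingers": 1,"linear": [0,0,0],"dr": [0,0,0]},
  {"fingers": 1,"linear": [0,0,0],"dr": [0,0,0]},
  {"fingers": 1,"linear": [0,0,0],"dr": [0,0,0]},
  {"fingers": 1,"linear": [0,0,0],"dr": [0,0,0]},
])

```text
time_s: 38.85
ee_pos: [0.5768, 0.2066, 0.0502]
tool_rot: [180.0, 0.0, -3.6]
ft_force: [0.2, -0.8, -0.5]
grip_width: 0.589
```

>>> send_rows([
  {"fingers": 1,"linear": [0,0,0],"dr": [0,0,0]},
  {"fingers": 1,"linear": [0,0,0],"dr": [0,0,0]},
])

```text
time_s: 39.02
ee_pos: [0.5768, 0.2067, 0.0502]
tool_rot: [180.0, 0.0, -3.6]
ft_force: [0.2, -0.5, -0.5]
grip_width: 0.589
```

>>> send_rows([
  {"fingers": 1,"linear": [0,0,-0.02],"dr": [0,0,0]},
  {"fingers": 1,"linear": [0,0,-0.04],"dr": [0,0,0]},
  {"fingers": 1,"linear": [0,0,-0.04],"dr": [0,0,0]},
  {"fingers": 1,"linear": [0,0,-0.04],"dr": [0,0,0]},
  {"fingers": 1,"linear": [0,0,-0.04],"dr": [0,0,0]},
  {"fingers": 1,"linear": [0,0,-0.04],"dr": [0,0,0]},
  {"fingers": 1,"linear": [0,0,0],"dr": [0,0,0]},
  {"fingers": 1,"linear": [0,0,0],"dr": [0,0,0]},
])

```text
time_s: 39.68
ee_pos: [0.5786, 0.2071, 0.2742]
tool_rot: [-179.9, -0.4, -3.6]
ft_force: [-0.3, 0.5, -2.8]
grip_width: 0.59
```

```bash
python3 - <<'E'
from h import *
o=get_obs();print(o['ee_pos'],o['tool_rot'],o['ft_force'])
h=hold(180);print(h)
plan([*h,.24],o['tool_rot'][2])
E
```

```text
[0.57858455 0.20710829 0.27415002] [-179.87638401   -0.36614013   -3.64246248] [-0.29081429  0.48262288 -2.82374849]
[ 0.62304117 -0.25558077]
n 12 lin [0.0061 0.0382] 0.0028 drz -0.0
```

>>> send_rows([
  {"fingers": 1,"linear": [0.0061,0.0382,0.0028],"dr": [0,0,0]},
  {"fingers": 1,"linear": [0.0061,0.0382,0.0028],"dr": [0,0,0]},
  {"fingers": 1,"linear": [0.0061,0.0382,0.0028],"dr": [0,0,0]},
  {"fingers": 1,"linear": [0.0061,0.0382,0.0028],"dr": [0,0,0]},
  {"fingers": 1,"linear": [0.0061,0.0382,0.0028],"dr": [0,0,0]},
  {"fingers": 1,"linear": [0.0061,0.0382,0.0028],"dr": [0,0,0]},
  {"fingers": 1,"linear": [0.0061,0.0382,0.0028],"dr": [0,0,0]},
  {"fingers": 1,"linear": [0.0061,0.0382,0.0028],"dr": [0,0,0]},
  {"fingers": 1,"linear": [0.0061,0.0382,0.0028],"dr": [0,0,0]},
  {"fingers": 1,"linear": [0.0061,0.0382,0.0028],"dr": [0,0,0]},
])

```text
time_s: 40.52
ee_pos: [0.612, -0.1799, 0.239]
tool_rot: [-179.9, 0.2, -3.6]
ft_force: [0.7, 0.9, -2.2]
grip_width: 0.588
```

>>> send_rows([
  {"fingers": 1,"linear": [0.0061,0.0382,0.0028],"dr": [0,0,0]},
  {"fingers": 1,"linear": [0.0061,0.0382,0.0028],"dr": [0,0,0]},
  {"fingers": 1,"linear": [0,0,0],"dr": [0,0,0]},
  {"fingers": 1,"linear": [0,0,0],"dr": [0,0,0]},
  {"fingers": 1,"linear": [0,0,0.03],"dr": [0,0,0]},
  {"fingers": 1,"linear": [0,0,0.03],"dr": [0,0,0]},
  {"fingers": 1,"linear": [0,0,0],"dr": [0,0,0]},
  {"fingers": 1,"linear": [0,0,0],"dr": [0,0,0]},
  {"fingers": 1,"linear": [0,0,0],"dr": [0,0,0]},
  {"fingers": 1,"linear": [0,0,0],"dr": [0,0,0]},
])

```text
time_s: 41.35
ee_pos: [0.6219, -0.2554, 0.1792]
tool_rot: [179.9, -0.2, -3.6]
ft_force: [0.5, 0.5, -1.1]
grip_width: 0.588
```

```bash
python3 - <<'E'
from h import *
o=get_obs();print(o['ee_pos'],o['tool_rot'],o['ft_force'])
h=hold(180);plan([*h,.163],o['tool_rot'][2],2)
E
```

```text
[ 0.62185277 -0.25535519  0.17924423] [ 1.79931856e+02 -1.68079346e-01 -3.60908514e+00] [ 0.54417736  0.46128308 -1.08774269]
n 2 lin [0.0006 0.0001] 0.0081 drz -0.0
```

>>> send_rows([
  {"fingers": 1,"linear": [0.0006,0.0001,0.0081],"dr": [0,0,0]},
  {"fingers": 1,"linear": [0.0006,0.0001,0.0081],"dr": [0,0,0]},
  {"fingers": 1,"linear": [0,0,0.005],"dr": [0,0,0]},
  {"fingers": 1,"linear": [0,0,0.005],"dr": [0,0,0]},
  {"fingers": 1,"linear": [0,0,0],"dr": [0,0,0]},
  {"fingers": 1,"linear": [0,0,0],"dr": [0,0,0]},
])

```text
time_s: 41.85
ee_pos: [0.6214, -0.2556, 0.1497]
tool_rot: [-180.0, 0.1, -3.7]
ft_force: [-0.8, -0.6, -2.4]
grip_width: 0.585
```

>>> send_rows([
  {"fingers": 1,"linear": [0,0,0.004],"dr": [0,0,0]},
  {"fingers": 1,"linear": [0,0,0.004],"dr": [0,0,0]},
  {"fingers": 1,"linear": [0,0,0.003],"dr": [0,0,0]},
  {"fingers": 1,"linear": [0,0,0],"dr": [0,0,0]},
  {"fingers": 1,"linear": [0,0,0],"dr": [0,0,0]},
])

```text
time_s: 42.27
ee_pos: [0.6223, -0.2559, 0.1401]
tool_rot: [180.0, -0.1, -3.7]
ft_force: [0.3, -0.6, 1.4]
grip_width: 0.589
```

```bash
python3 - <<'E'
from h import *
d=load('top0');print(ray(d,181,245,.014),ray(d,191,285,.014))
o=get_obs();p=o['ee_pos']+[0,0,.1]
plan([.357,.25,.17],86.2,17,start=(p,o['tool_rot'][2]))
E
```

```text
[0.39380178 0.41638658 0.014     ] [0.26764286 0.37392423 0.014     ]
n 17 lin [ 0.0071 -0.0366] 0.0041 drz -0.0922
```

>>> send_rows([
  {"fingers": -1,"linear": [0,0,0],"dr": [0,0,0]},
  {"fingers": -1,"linear": [0,0,0],"dr": [0,0,0]},
  {"fingers": -1,"linear": [0,0,-0.01],"dr": [0,0,0]},
  {"fingers": -1,"linear": [0,0,-0.03],"dr": [0,0,0]},
  {"fingers": -1,"linear": [0,0,-0.03],"dr": [0,0,0]},
  {"fingers": -1,"linear": [0,0,-0.03],"dr": [0,0,0]},
  {"fingers": 0,"linear": [0.0071,-0.0366,0.0041],"dr": [0,0,-0.0922]},
  {"fingers": 0,"linear": [0.0071,-0.0366,0.0041],"dr": [0,0,-0.0922]},
  {"fingers": 0,"linear": [0.0071,-0.0366,0.0041],"dr": [0,0,-0.0922]},
])

```text
time_s: 43.02
ee_pos: [0.6409, -0.1453, 0.2291]
tool_rot: [179.9, -0.2, 12.3]
ft_force: [0.6, 0.3, 0.4]
grip_width: 0.832
```

>>> send_rows([
  {"fingers": 0,"linear": [0.0071,-0.0366,0.0041],"dr": [0,0,-0.0922]},
  {"fingers": 0,"linear": [0.0071,-0.0366,0.0041],"dr": [0,0,-0.0922]},
  {"fingers": 0,"linear": [0.0071,-0.0366,0.0041],"dr": [0,0,-0.0922]},
  {"fingers": 0,"linear": [0.0071,-0.0366,0.0041],"dr": [0,0,-0.0922]},
  {"fingers": 0,"linear": [0.0071,-0.0366,0.0041],"dr": [0,0,-0.0922]},
  {"fingers": 0,"linear": [0.0071,-0.0366,0.0041],"dr": [0,0,-0.0922]},
  {"fingers": 0,"linear": [0.0071,-0.0366,0.0041],"dr": [0,0,-0.0922]},
  {"fingers": 0,"linear": [0.0071,-0.0366,0.0041],"dr": [0,0,-0.0922]},
  {"fingers": 0,"linear": [0.0071,-0.0366,0.0041],"dr": [0,0,-0.0922]},
  {"fingers": 0,"linear": [0.0071,-0.0366,0.0041],"dr": [0,0,-0.0922]},
])

```text
time_s: 43.85
ee_pos: [0.4871, 0.182, 0.1869]
tool_rot: [180.0, -0.1, 65.3]
ft_force: [-0.1, 0.7, 0.1]
grip_width: 0.501
```

>>> send_rows([
  {"fingers": 0,"linear": [0.0071,-0.0366,0.0041],"dr": [0,0,-0.0922]},
  {"fingers": 0,"linear": [0.0071,-0.0366,0.0041],"dr": [0,0,-0.0922]},
  {"fingers": 0,"linear": [0.0071,-0.0366,0.0041],"dr": [0,0,-0.0922]},
  {"fingers": 0,"linear": [0.0071,-0.0366,0.0041],"dr": [0,0,-0.0922]},
  {"fingers": 0,"linear": [0,0,0],"dr": [0,0,0]},
  {"fingers": 0,"linear": [0,0,0],"dr": [0,0,0]},
  {"fingers": 0,"linear": [0,0,0],"dr": [0,0,0]},
])

```text
time_s: 44.43
ee_pos: [0.3577, 0.2505, 0.1709]
tool_rot: [179.9, -0.0, 86.1]
ft_force: [0.3, -1.1, -0.7]
grip_width: 0.501
```

```bash
python3 - <<'E'
from h import *
o=get_obs();print(o['time_s'],o['ee_pos'],o['tool_rot'],o['joint_positions'].round())
t=snap('top','t14');w=snap('wrist','w14')
for k in('lm','ls','js'):print(k,disc(t,*OB[k]),disc(w,*OB[k]))
print('jm',disc(t,(.6223,-.2559),.028,.175,60,120))
q=disc(w,*OB['lm'])[0];a=plan([*q,.06],86.2,4);print(a)
E
```

```text
44.4333 [0.35771354 0.25049083 0.17093102] [ 1.79886496e+02 -4.65219406e-02  8.61426416e+01] [ 28. -17. 114.  -0.  84.  32.]
lm (array([0.3596, 0.2921]), 16, np.float64(0.00191)) (array([0.3574, 0.3041]), 41, np.float64(0.0003))
ls (array([0.4048, 0.1847]), 41, np.float64(0.00034)) (array([0.4056, 0.1872]), 29, np.float64(0.00196))
js (array([0.5078, 0.3213]), 41, np.float64(0.0006)) (array([0.5047, 0.3217]), 41, np.float64(0.00032))
jm (array([ 0.6222, -0.2534]), 39, np.float64(0.00096))
n 4 lin [ 0.0135 -0.0011] 0.0277 drz -0.0006
(array([0.3574, 0.3041, 0.06  ]), 86.2)
```

>>> send_rows([
  {"fingers": 0,"linear": [0.0133,-0.001,0.0277],"dr": [0,0,0]},
  {"fingers": 0,"linear": [0.0133,-0.001,0.0277],"dr": [0,0,0]},
  {"fingers": 0,"linear": [0.0133,-0.001,0.0277],"dr": [0,0,0]},
  {"fingers": 0,"linear": [0.0133,-0.001,0.0277],"dr": [0,0,0]},
  {"fingers": 0,"linear": [0,0,0.0215],"dr": [0,0,0]},
  {"fingers": 0,"linear": [0,0,0.0215],"dr": [0,0,0]},
  {"fingers": 0,"linear": [0,0,0],"dr": [0,0,0]},
  {"fingers": 0,"linear": [0,0,0],"dr": [0,0,0]},
])

```text
time_s: 45.2
ee_pos: [0.358, 0.3033, 0.0158]
tool_rot: [-180.0, 0.0, 86.0]
ft_force: [0.5, -0.1, 0.1]
grip_width: 0.498
```

>>> send_rows([
  {"fingers": 1,"linear": [0,0,0],"dr": [0,0,0]},
  {"fingers": 1,"linear": [0,0,0],"dr": [0,0,0]},
  {"fingers": 1,"linear": [0,0,0],"dr": [0,0,0]},
  {"fingers": 1,"linear": [0,0,0],"dr": [0,0,0]},
  {"fingers": 1,"linear": [0,0,0],"dr": [0,0,0]},
  {"fingers": 0,"linear": [0,0,0],"dr": [0,0,0]},
  {"fingers": 0,"linear": [0,0,0],"dr": [0,0,0]},
  {"fingers": 0,"linear": [0,0,0],"dr": [0,0,-0.112]},
  {"fingers": 0,"linear": [0,0,0],"dr": [0,0,-0.112]},
  {"fingers": 0,"linear": [0,0,0],"dr": [0,0,-0.112]},
])

```text
time_s: 46.03
ee_pos: [0.3566, 0.3036, 0.0161]
tool_rot: [180.0, -0.0, 105.7]
ft_force: [-0.8, -0.1, 0.3]
grip_width: 0.503
```

>>> send_rows([
  {"fingers": 0,"linear": [0,0,0],"dr": [0,0,-0.112]},
  {"fingers": 0,"linear": [0,0,0],"dr": [0,0,-0.112]},
  {"fingers": 0,"linear": [0,0,0],"dr": [0,0,-0.112]},
  {"fingers": 0,"linear": [0,0,0],"dr": [0,0,-0.112]},
  {"fingers": 0,"linear": [0,0,0],"dr": [0,0,-0.112]},
  {"fingers": 0,"linear": [0,0,0],"dr": [0,0,-0.112]},
  {"fingers": 0,"linear": [0,0,0],"dr": [0,0,-0.112]},
  {"fingers": 0,"linear": [0,0,0],"dr": [0,0,-0.112]},
  {"fingers": 0,"linear": [0,0,0],"dr": [0,0,-0.112]},
  {"fingers": 0,"linear": [0,0,0],"dr": [0,0,-0.112]},
])

```text
time_s: 46.87
ee_pos: [0.3566, 0.3036, 0.0161]
tool_rot: [180.0, -0.0, 169.9]
ft_force: [-0.1, 0.4, 0.7]
grip_width: 0.497
```

>>> send_rows([
  {"fingers": 0,"linear": [0,0,0],"dr": [0,0,-0.112]},
  {"fingers": 1,"linear": [0,0,0],"dr": [0,0,0]},
  {"fingers": 1,"linear": [0,0,0],"dr": [0,0,0]},
  {"fingers": 1,"linear": [0,0,0],"dr": [0,0,0]},
  {"fingers": 1,"linear": [0,0,0],"dr": [0,0,0]},
  {"fingers": 1,"linear": [0,0,0],"dr": [0,0,0]},
  {"fingers": 1,"linear": [0,0,0],"dr": [0,0,0]},
])

```text
time_s: 47.45
ee_pos: [0.3567, 0.3036, 0.0161]
tool_rot: [180.0, 0.0, 175.9]
ft_force: [-0.6, -0.3, 0.1]
grip_width: 0.271
```

>>> send_rows([
  {"fingers": 1,"linear": [0,0,-0.02],"dr": [0,0,0]},
  {"fingers": 1,"linear": [0,0,-0.04],"dr": [0,0,0]},
  {"fingers": 1,"linear": [0,0,-0.04],"dr": [0,0,0]},
  {"fingers": 1,"linear": [0,0,-0.04],"dr": [0,0,0]},
  {"fingers": 1,"linear": [0,0,-0.04],"dr": [0,0,0]},
  {"fingers": 1,"linear": [0,0,-0.04],"dr": [0,0,0]},
  {"fingers": 1,"linear": [0,0,0],"dr": [0,0,0]},
  {"fingers": 1,"linear": [0,0,0],"dr": [0,0,0]},
])

```text
time_s: 48.12
ee_pos: [0.3581, 0.3046, 0.2391]
tool_rot: [179.8, 0.3, 176.0]
ft_force: [0.2, 0.6, -0.4]
grip_width: 0.274
```

```bash
python3 - <<'E'
from h import *
o=get_obs();print(o['ee_pos'],o['tool_rot'],o['joint_positions'].round(1))
plan([.6223,-.2559,.225],o['tool_rot'][2])
E
```

```text
[0.3581442  0.3045653  0.23911528] [179.78564972   0.27281649 175.95080356] [ 34.1 -13.9 103.7  -0.   89.8 -51.8]
n 16 lin [-0.0189 -0.0338] 0.0009 drz -0.0
```

>>> send_rows([
  {"fingers": 1,"linear": [-0.0189,-0.0338,0.0009],"dr": [0,0,0]},
  {"fingers": 1,"linear": [-0.0189,-0.0338,0.0009],"dr": [0,0,0]},
  {"fingers": 1,"linear": [-0.0189,-0.0338,0.0009],"dr": [0,0,0]},
  {"fingers": 1,"linear": [-0.0189,-0.0338,0.0009],"dr": [0,0,0]},
  {"fingers": 1,"linear": [-0.0189,-0.0338,0.0009],"dr": [0,0,0]},
  {"fingers": 1,"linear": [-0.0189,-0.0338,0.0009],"dr": [0,0,0]},
  {"fingers": 1,"linear": [-0.0189,-0.0338,0.0009],"dr": [0,0,0]},
  {"fingers": 1,"linear": [-0.0189,-0.0338,0.0009],"dr": [0,0,0]},
  {"fingers": 1,"linear": [-0.0189,-0.0338,0.0009],"dr": [0,0,0]},
  {"fingers": 1,"linear": [-0.0189,-0.0338,0.0009],"dr": [0,0,0]},
])

```text
time_s: 48.95
ee_pos: [0.5208, -0.0486, 0.2243]
tool_rot: [180.0, -0.2, 175.9]
ft_force: [0.4, 0.6, -0.4]
grip_width: 0.269
```

>>> send_rows([
  {"fingers": 1,"linear": [-0.0189,-0.0338,0.0009],"dr": [0,0,0]},
  {"fingers": 1,"linear": [-0.0189,-0.0338,0.0009],"dr": [0,0,0]},
  {"fingers": 1,"linear": [-0.0189,-0.0338,0.0009],"dr": [0,0,0]},
  {"fingers": 1,"linear": [-0.0189,-0.0338,0.0009],"dr": [0,0,0]},
  {"fingers": 1,"linear": [-0.0189,-0.0338,0.0009],"dr": [0,0,0]},
  {"fingers": 1,"linear": [-0.0189,-0.0338,0.0009],"dr": [0,0,0]},
  {"fingers": 1,"linear": [0,0,0],"dr": [0,0,0]},
  {"fingers": 1,"linear": [0,0,0],"dr": [0,0,0]},
  {"fingers": 1,"linear": [0,0,0],"dr": [0,0,0]},
  {"fingers": 1,"linear": [0,0,0],"dr": [0,0,0]},
])

```text
time_s: 49.78
ee_pos: [0.62, -0.2557, 0.2208]
tool_rot: [179.9, -0.1, 176.0]
ft_force: [0.3, -0.0, -1.1]
grip_width: 0.274
```

```bash
python3 - <<'E'
from h import *
o=get_obs();print(o['ee_pos'],o['tool_rot'])
plan([.6223,-.2559,.195],o['tool_rot'][2],4)
E
```

```text
[ 0.61996391 -0.25571319  0.22080483] [ 1.79948370e+02 -7.26674988e-02  1.76033354e+02]
n 4 lin [-0.0006 -0.    ] 0.0065 drz -0.0
```

>>> send_rows([
  {"fingers": 1,"linear": [-0.0006,0,0.0065],"dr": [0,0,0]},
  {"fingers": 1,"linear": [-0.0006,0,0.0065],"dr": [0,0,0]},
  {"fingers": 1,"linear": [-0.0006,0,0.0065],"dr": [0,0,0]},
  {"fingers": 1,"linear": [-0.0006,0,0.0065],"dr": [0,0,0]},
  {"fingers": 1,"linear": [0,0,0],"dr": [0,0,0]},
  {"fingers": 1,"linear": [0,0,0],"dr": [0,0,0]},
  {"fingers": 1,"linear": [0,0,0],"dr": [0,0,0]},
])

```text
time_s: 50.37
ee_pos: [0.6229, -0.2572, 0.1957]
tool_rot: [180.0, -0.0, 176.0]
ft_force: [0.7, -0.0, 0.2]
grip_width: 0.273
```

>>> send_rows([
  {"fingers": 1,"linear": [0,0,0.003],"dr": [0,0,0]},
  {"fingers": 1,"linear": [0,0,0.003],"dr": [0,0,0]},
  {"fingers": 1,"linear": [0,0,0],"dr": [0,0,0]},
  {"fingers": 1,"linear": [0,0,0],"dr": [0,0,0]},
])

```text
time_s: 50.7
ee_pos: [0.6227, -0.2572, 0.1893]
tool_rot: [180.0, -0.0, 176.0]
ft_force: [-0.1, -0.9, -0.5]
grip_width: 0.276
```

>>> send_rows([
  {"fingers": 1,"linear": [0,0,0.003],"dr": [0,0,0]},
  {"fingers": 1,"linear": [0,0,0.002],"dr": [0,0,0]},
  {"fingers": 1,"linear": [0,0,0],"dr": [0,0,0]},
  {"fingers": 1,"linear": [0,0,0],"dr": [0,0,0]},
])

```text
time_s: 51.03
ee_pos: [0.6227, -0.2571, 0.1843]
tool_rot: [180.0, -0.0, 176.0]
ft_force: [0.4, 0.0, -0.0]
grip_width: 0.27
```

>>> send_rows([
  {"fingers": 1,"linear": [0,0,0.002],"dr": [0,0,0]},
  {"fingers": 1,"linear": [0,0,0.001],"dr": [0,0,0]},
  {"fingers": 1,"linear": [0,0,0],"dr": [0,0,0]},
  {"fingers": 1,"linear": [0,0,0],"dr": [0,0,0]},
])

```text
time_s: 51.37
ee_pos: [0.6233, -0.2574, 0.1831]
tool_rot: [-180.0, 0.1, 176.0]
ft_force: [-1.5, 0.6, 5.5]
grip_width: 0.271
```

```bash
python3 - <<'E'
from h import *
o=get_obs();print(o['ee_pos'],o['ft_force'])
p=o['ee_pos']+[0,0,.09]
plan([.507,.3211,.24],86,17,start=(p,o['tool_rot'][2]))
E
```

```text
[ 0.62332444 -0.25740651  0.18312681] [-1.46628074  0.61161503  5.51959794]
n 17 lin [0.0326 0.0206] 0.0019 drz 0.0924
```

>>> send_rows([
  {"fingers": 0,"linear": [0,0,0],"dr": [0,0,0]},
  {"fingers": 0,"linear": [0,0,0],"dr": [0,0,0]},
  {"fingers": 0,"linear": [0,0,0],"dr": [0,0,0]},
  {"fingers": 0,"linear": [0,0,-0.01],"dr": [0,0,0]},
  {"fingers": 0,"linear": [0,0,-0.04],"dr": [0,0,0]},
  {"fingers": -1,"linear": [0,0,-0.04],"dr": [0,0,0]},
  {"fingers": -1,"linear": [0.0326,0.0206,0.0019],"dr": [0,0,0.0924]},
  {"fingers": -1,"linear": [0.0326,0.0206,0.0019],"dr": [0,0,0.0924]},
  {"fingers": -1,"linear": [0.0326,0.0206,0.0019],"dr": [0,0,0.0924]},
])

```text
time_s: 52.12
ee_pos: [0.5364, -0.181, 0.2676]
tool_rot: [-180.0, 0.2, 159.8]
ft_force: [-0.3, -0.4, -0.1]
grip_width: 0.738
```

>>> send_rows([
  {"fingers": -1,"linear": [0.0326,0.0206,0.0019],"dr": [0,0,0.0924]},
  {"fingers": -1,"linear": [0.0326,0.0206,0.0019],"dr": [0,0,0.0924]},
  {"fingers": -1,"linear": [0.0326,0.0206,0.0019],"dr": [0,0,0.0924]},
  {"fingers": -1,"linear": [0.0326,0.0206,0.0019],"dr": [0,0,0.0924]},
  {"fingers": -1,"linear": [0.0326,0.0206,0.0019],"dr": [0,0,0.0924]},
  {"fingers": -1,"linear": [0.0326,0.0206,0.0019],"dr": [0,0,0.0924]},
  {"fingers": -1,"linear": [0.0326,0.0206,0.0019],"dr": [0,0,0.0924]},
  {"fingers": -1,"linear": [0.0326,0.0206,0.0019],"dr": [0,0,0.0924]},
  {"fingers": -1,"linear": [0.0326,0.0206,0.0019],"dr": [0,0,0.0924]},
  {"fingers": -1,"linear": [0.0326,0.0206,0.0019],"dr": [0,0,0.0924]},
])

```text
time_s: 52.95
ee_pos: [0.4461, 0.1826, 0.2482]
tool_rot: [179.9, 0.0, 106.9]
ft_force: [0.5, -0.7, 0.2]
grip_width: 0.999
```

>>> send_rows([
  {"fingers": -1,"linear": [0.0326,0.0206,0.0019],"dr": [0,0,0.0924]},
  {"fingers": -1,"linear": [0.0326,0.0206,0.0019],"dr": [0,0,0.0924]},
  {"fingers": -1,"linear": [0.0326,0.0206,0.0019],"dr": [0,0,0.0924]},
  {"fingers": -1,"linear": [0.0326,0.0206,0.0019],"dr": [0,0,0.0924]},
  {"fingers": -1,"linear": [0,0,0],"dr": [0,0,0]},
  {"fingers": -1,"linear": [0,0,0],"dr": [0,0,0]},
  {"fingers": -1,"linear": [0,0,0],"dr": [0,0,0]},
  {"fingers": -1,"linear": [0,0,0],"dr": [0,0,0]},
])

```text
time_s: 53.62
ee_pos: [0.5068, 0.3209, 0.2405]
tool_rot: [179.9, -0.0, 86.0]
ft_force: [-0.2, -0.9, 0.5]
grip_width: 1.002
```

```bash
python3 - <<'E'
from h import *
o=get_obs();print(o['ee_pos'],o['tool_rot'],o['joint_positions'].round())
t=snap('top','t15');w=snap('wrist','w15')
for k in('js','ls'):print(k,disc(t,*OB[k]),disc(w,*OB[k]))
plan([.5068,.3213,.071],86,5)
x=cv2.resize(t['pixels'][150:270,350:450],(480,576),interpolation=2)
cv2.imwrite('pics/t15c.png',x[:,:,::-1])
E
```

```text
[0.50677638 0.32092286 0.24053843] [ 1.79927342e+02 -2.97444883e-02  8.60007636e+01] [27.  7. 84. -0. 89. 31.]
js (array([0.5077, 0.3216]), 41, np.float64(0.00059)) (array([0.5067, 0.3228]), 41, np.float64(0.00029))
ls (array([0.4048, 0.1847]), 41, np.float64(0.00034)) (array([0.4037, 0.1856]), 41, np.float64(0.00177))
n 5 lin [ 0.0001 -0.    ] 0.034 drz -0.0001
```

View pics/t15c.png

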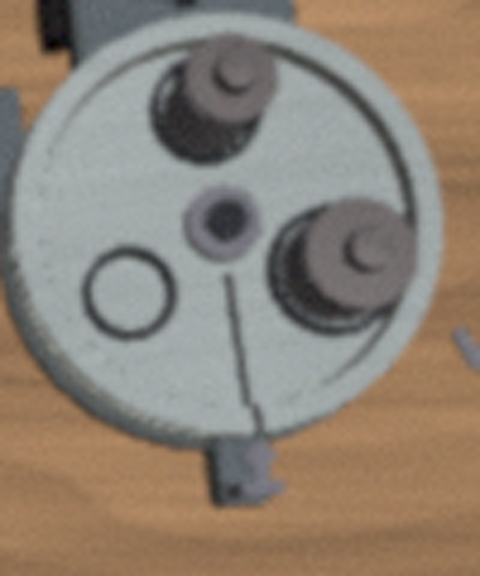

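>>> send_rows([
  {"fingers": -1,"linear": [0.0001,0,0.034],"dr": [0,0,0]},
  {"fingers": -1,"linear": [0.0001,0,0.034],"dr": [0,0,0]},
  {"fingers": -1,"linear": [0.0001,0,0.034],"dr": [0,0,0]},
  {"fingers": -1,"linear": [0.0001,0,0.034],"dr": [0,0,0]},
  {"fingers": -0.4,"linear": [0,0,0.034],"dr": [0,0,0]},
  {"fingers": -0.4,"linear": [0,0,0],"dr": [0,0,0]},
  {"fingers": -0.4,"linear": [0,0,0],"dr": [0,0,0]},
])

```text
time_s: 54.3
ee_pos: [0.5053, 0.3207, 0.0685]
tool_rot: [-179.8, 0.1, 86.0]
ft_force: [-0.4, -0.2, 0.2]
grip_width: 0.834
```

>>> send_rows([
  {"fingers": 1,"linear": [0,0,0],"dr": [0,0,0]},
  {"fingers": 1,"linear": [0,0,0],"dr": [0,0,0]},
  {"fingers": 1,"linear": [0,0,0],"dr": [0,0,0]},
  {"fingers": 1,"linear": [0,0,0],"dr": [0,0,0]},
  {"fingers": 1,"linear": [0,0,0],"dr": [0,0,0]},
  {"fingers": 1,"linear": [0,0,0],"dr": [0,0,0]},
  {"fingers": -0.4,"linear": [0,0,0],"dr": [0,0,0]},
  {"fingers": -0.4,"linear": [0,0,0],"dr": [0,0,0]},
])

```text
time_s: 54.97
ee_pos: [0.5067, 0.3221, 0.0694]
tool_rot: [180.0, -0.0, 86.0]
ft_force: [-0.0, -0.1, 0.2]
grip_width: 0.556
```

>>> send_rows([
  {"fingers": -0.4,"linear": [0,0,0],"dr": [0,0,0.112]},
  {"fingers": -0.4,"linear": [0,0,0],"dr": [0,0,0.112]},
  {"fingers": -0.4,"linear": [0,0,0],"dr": [0,0,0.112]},
  {"fingers": -0.4,"linear": [0,0,0],"dr": [0,0,0.112]},
  {"fingers": -0.4,"linear": [0,0,0],"dr": [0,0,0.112]},
  {"fingers": -0.4,"linear": [0,0,0],"dr": [0,0,0.112]},
  {"fingers": -0.4,"linear": [0,0,0],"dr": [0,0,0.112]},
  {"fingers": -0.4,"linear": [0,0,0],"dr": [0,0,0.112]},
  {"fingers": -0.4,"linear": [0,0,0],"dr": [0,0,0.112]},
  {"fingers": -0.4,"linear": [0,0,0],"dr": [0,0,0.112]},
])

```text
time_s: 55.8
ee_pos: [0.5065, 0.3219, 0.0689]
tool_rot: [180.0, 0.0, 21.5]
ft_force: [-0.6, 0.8, -0.1]
grip_width: 0.702
```

>>> send_rows([
  {"fingers": -0.4,"linear": [0,0,0],"dr": [0,0,0.112]},
  {"fingers": -0.4,"linear": [0,0,0],"dr": [0,0,0.112]},
  {"fingers": -0.4,"linear": [0,0,0],"dr": [0,0,0.112]},
  {"fingers": -0.4,"linear": [0,0,0],"dr": [0,0,0.112]},
  {"fingers": 1,"linear": [0,0,0],"dr": [0,0,0]},
  {"fingers": 1,"linear": [0,0,0],"dr": [0,0,0]},
  {"fingers": 1,"linear": [0,0,0],"dr": [0,0,0]},
  {"fingers": 1,"linear": [0,0,0],"dr": [0,0,0]},
  {"fingers": 1,"linear": [0,0,0],"dr": [0,0,0]},
  {"fingers": 1,"linear": [0,0,0],"dr": [0,0,0]},
])

```text
time_s: 56.63
ee_pos: [0.5066, 0.322, 0.0692]
tool_rot: [180.0, 0.0, -3.8]
ft_force: [0.7, 0.6, -1.3]
grip_width: 0.473
```

>>> send_rows([
  {"fingers": 1,"linear": [0,0,0],"dr": [0,0,0]},
  {"fingers": 1,"linear": [0,0,0],"dr": [0,0,0]},
])

```text
time_s: 56.8
ee_pos: [0.5066, 0.322, 0.0692]
tool_rot: [180.0, 0.0, -3.8]
ft_force: [0.0, 0.9, -2.2]
grip_width: 0.478
```

>>> send_rows([
  {"fingers": 1,"linear": [0,0,-0.02],"dr": [0,0,0]},
  {"fingers": 1,"linear": [0,0,-0.04],"dr": [0,0,0]},
  {"fingers": 1,"linear": [0,0,-0.04],"dr": [0,0,0]},
  {"fingers": 1,"linear": [0,0,-0.04],"dr": [0,0,0]},
  {"fingers": 1,"linear": [0,0,-0.04],"dr": [0,0,0]},
  {"fingers": 1,"linear": [0,0,0],"dr": [0,0,0]},
  {"fingers": 1,"linear": [0,0,0],"dr": [0,0,0]},
])

```text
time_s: 57.38
ee_pos: [0.5084, 0.3229, 0.2531]
tool_rot: [-179.8, -0.3, -3.8]
ft_force: [-0.4, -0.7, -2.9]
grip_width: 0.474
```

```bash
python3 - <<'E'
from h import *
o=get_obs();print(o['ee_pos'],o['tool_rot'],o['ft_force'])
h=hold(-60);print(h)
plan([*h,.235],o['tool_rot'][2])
E
```

```text
[0.50835795 0.32292256 0.25307453] [-179.80303037   -0.3231172    -3.83469651] [-0.4308533  -0.72064819 -2.88005839]
[ 0.50293911 -0.20607828]
n 14 lin [0.0021 0.0377] 0.0013 drz -0.0
```

>>> send_rows([
  {"fingers": 1,"linear": [0.0021,0.0377,0.0013],"dr": [0,0,0]},
  {"fingers": 1,"linear": [0.0021,0.0377,0.0013],"dr": [0,0,0]},
  {"fingers": 1,"linear": [0.0021,0.0377,0.0013],"dr": [0,0,0]},
  {"fingers": 1,"linear": [0.0021,0.0377,0.0013],"dr": [0,0,0]},
  {"fingers": 1,"linear": [0.0021,0.0377,0.0013],"dr": [0,0,0]},
  {"fingers": 1,"linear": [0.0021,0.0377,0.0013],"dr": [0,0,0]},
  {"fingers": 1,"linear": [0.0021,0.0377,0.0013],"dr": [0,0,0]},
  {"fingers": 1,"linear": [0.0021,0.0377,0.0013],"dr": [0,0,0]},
  {"fingers": 1,"linear": [0.0021,0.0377,0.0013],"dr": [0,0,0]},
  {"fingers": 1,"linear": [0.0021,0.0377,0.0013],"dr": [0,0,0]},
])

```text
time_s: 58.22
ee_pos: [0.5006, -0.057, 0.2336]
tool_rot: [-180.0, 0.2, -3.8]
ft_force: [1.5, 0.3, -2.3]
grip_width: 0.476
```

>>> send_rows([
  {"fingers": 1,"linear": [0.0021,0.0377,0.0013],"dr": [0,0,0]},
  {"fingers": 1,"linear": [0.0021,0.0377,0.0013],"dr": [0,0,0]},
  {"fingers": 1,"linear": [0.0021,0.0377,0.0013],"dr": [0,0,0]},
  {"fingers": 1,"linear": [0.0021,0.0377,0.0013],"dr": [0,0,0]},
  {"fingers": 1,"linear": [0,0,0],"dr": [0,0,0]},
  {"fingers": 1,"linear": [0,0,0],"dr": [0,0,0]},
  {"fingers": 1,"linear": [0,0,0.025],"dr": [0,0,0]},
  {"fingers": 1,"linear": [0,0,0],"dr": [0,0,0]},
  {"fingers": 1,"linear": [0,0,0],"dr": [0,0,0]},
  {"fingers": 1,"linear": [0,0,0],"dr": [0,0,0]},
])

```text
time_s: 59.05
ee_pos: [0.5003, -0.2053, 0.2058]
tool_rot: [-180.0, 0.1, -3.8]
ft_force: [0.0, -0.4, -1.8]
grip_width: 0.474
```

```bash
python3 - <<'E'
from h import *
o=get_obs();print(o['ee_pos'],o['tool_rot'],o['ft_force'])
h=hold(-60);plan([*h,.182],o['tool_rot'][2],4)
E
```

```text
[ 0.50031411 -0.20533484  0.20576483] [-1.79951177e+02  8.62493255e-02 -3.77434441e+00] [ 0.0284167  -0.38950126 -1.77733578]
n 4 lin [0.0007 0.0001] 0.0059 drz -0.0
```

>>> send_rows([
  {"fingers": 1,"linear": [0.0007,0.0001,0.0059],"dr": [0,0,0]},
  {"fingers": 1,"linear": [0.0007,0.0001,0.0059],"dr": [0,0,0]},
  {"fingers": 1,"linear": [0.0007,0.0001,0.0059],"dr": [0,0,0]},
  {"fingers": 1,"linear": [0.0007,0.0001,0.0059],"dr": [0,0,0]},
  {"fingers": 1,"linear": [0,0,0],"dr": [0,0,0]},
  {"fingers": 1,"linear": [0,0,0],"dr": [0,0,0]},
  {"fingers": 1,"linear": [0,0,0],"dr": [0,0,0]},
])

```text
time_s: 59.63
ee_pos: [0.5034, -0.2071, 0.1826]
tool_rot: [-180.0, 0.0, -3.9]
ft_force: [0.7, 0.5, -2.1]
grip_width: 0.474
```

>>> send_rows([
  {"fingers": 1,"linear": [0,0,0.005],"dr": [0,0,0]},
  {"fingers": 1,"linear": [0,0,0.005],"dr": [0,0,0]},
  {"fingers": 1,"linear": [0,0,0],"dr": [0,0,0]},
  {"fingers": 1,"linear": [0,0,0],"dr": [0,0,0]},
  {"fingers": 1,"linear": [0,0,0],"dr": [0,0,0]},
])

```text
time_s: 60.05
ee_pos: [0.5033, -0.2071, 0.1725]
tool_rot: [-180.0, 0.0, -3.9]
ft_force: [0.0, 0.2, -2.6]
grip_width: 0.474
```

>>> send_rows([
  {"fingers": 1,"linear": [0,0,0.005],"dr": [0,0,0]},
  {"fingers": 1,"linear": [0,0,0.005],"dr": [0,0,0]},
  {"fingers": 1,"linear": [0,0,0],"dr": [0,0,0]},
  {"fingers": 1,"linear": [0,0,0],"dr": [0,0,0]},
])

```text
time_s: 60.38
ee_pos: [0.503, -0.2069, 0.1618]
tool_rot: [-180.0, 0.1, -3.8]
ft_force: [-0.5, 0.4, -1.8]
grip_width: 0.472
```

Going in freely. Last 2.5 mm, release, then on to the slim lid.

>>> send_rows([
  {"fingers": 1,"linear": [0,0,0.0025],"dr": [0,0,0]},
  {"fingers": 1,"linear": [0,0,0],"dr": [0,0,0]},
  {"fingers": 1,"linear": [0,0,0],"dr": [0,0,0]},
  {"fingers": 1,"linear": [0,0,0],"dr": [0,0,0]},
])

```text
time_s: 60.72
ee_pos: [0.5035, -0.2072, 0.1602]
tool_rot: [180.0, -0.0, -3.9]
ft_force: [-0.3, 0.2, -3.0]
grip_width: 0.473
```

```bash
python3 - <<'E'
from h import *
o=get_obs();print(o['ee_pos'],o['ft_force']);p=o['ee_pos']+[0,0,.08]
plan([.404,.135,.17],86,14,start=(p,o['tool_rot'][2]))
E
```

```text
[ 0.50345937 -0.20715553  0.1601571 ] [-0.30118451  0.19750601 -2.97367985]
n 14 lin [ 0.0104 -0.0263] 0.005 drz -0.112
```

>>> send_rows([
  {"fingers": -0.3,"linear": [0,0,0],"dr": [0,0,0]},
  {"fingers": -0.3,"linear": [0,0,0],"dr": [0,0,0]},
  {"fingers": -0.3,"linear": [0,0,-0.01],"dr": [0,0,0]},
  {"fingers": -0.3,"linear": [0,0,-0.035],"dr": [0,0,0]},
  {"fingers": -0.3,"linear": [0,0,-0.035],"dr": [0,0,0]},
  {"fingers": 0,"linear": [0,0,0],"dr": [0,0,0]},
  {"fingers": 0,"linear": [0.0104,-0.0263,0.005],"dr": [0,0,-0.112]},
  {"fingers": 0,"linear": [0.0104,-0.0263,0.005],"dr": [0,0,-0.112]},
  {"fingers": 0,"linear": [0.0104,-0.0263,0.005],"dr": [0,0,-0.112]},
  {"fingers": 0,"linear": [0.0104,-0.0263,0.005],"dr": [0,0,-0.112]},
])

```text
time_s: 61.55
ee_pos: [0.5349, -0.0983, 0.2211]
tool_rot: [179.9, -0.1, 22.1]
ft_force: [0.6, -0.2, 0.3]
grip_width: 0.502
```

>>> send_rows([
  {"fingers": 0,"linear": [0.0104,-0.0263,0.005],"dr": [0,0,-0.112]},
  {"fingers": 0,"linear": [0.0104,-0.0263,0.005],"dr": [0,0,-0.112]},
  {"fingers": 0,"linear": [0.0104,-0.0263,0.005],"dr": [0,0,-0.112]},
  {"fingers": 0,"linear": [0.0104,-0.0263,0.005],"dr": [0,0,-0.112]},
  {"fingers": 0,"linear": [0.0104,-0.0263,0.005],"dr": [0,0,-0.112]},
  {"fingers": 0,"linear": [0.0104,-0.0263,0.005],"dr": [0,0,-0.112]},
  {"fingers": 0,"linear": [0.0104,-0.0263,0.005],"dr": [0,0,-0.112]},
  {"fingers": 0,"linear": [0.0104,-0.0263,0.005],"dr": [0,0,-0.112]},
  {"fingers": 0,"linear": [0.0104,-0.0263,0.005],"dr": [0,0,-0.112]},
  {"fingers": 0,"linear": [0.0104,-0.0263,0.005],"dr": [0,0,-0.112]},
])

```text
time_s: 62.38
ee_pos: [0.403, 0.1365, 0.1709]
tool_rot: [179.9, -0.0, 86.3]
ft_force: [-0.0, 0.6, 0.2]
grip_width: 0.498
```

>>> send_rows([
  {"fingers": 0,"linear": [0,0,0],"dr": [0,0,0]},
  {"fingers": 0,"linear": [0,0,0],"dr": [0,0,0]},
  {"fingers": 0,"linear": [0,0,0],"dr": [0,0,0]},
])

```text
time_s: 62.63
ee_pos: [0.4042, 0.1354, 0.1712]
tool_rot: [179.9, -0.0, 85.9]
ft_force: [0.5, 0.4, -0.8]
grip_width: 0.497
```

```bash
python3 - <<'E'
from h import *
o=get_obs();print(o['ee_pos'],o['tool_rot'],o['joint_positions'].round())
t=snap('top','t16');w=snap('wrist','w16')
print(disc(t,*OB['ls']),disc(w,*OB['ls']),'js in holder',disc(t,(.5035,-.2072),.022,.195,60,120))
q=disc(w,*OB['ls'])[0];plan([*q,.06],86,4)
E
```

```text
[0.40422228 0.13541931 0.17121557] [ 1.79863323e+02 -2.09366165e-02  8.59392484e+01] [ 12. -19. 115.  -0.  84.  16.]
None (array([0.4049, 0.187 ]), 41, np.float64(0.00032)) js in holder (array([ 0.5019, -0.2054]), 41, np.float64(0.00069))
n 4 lin [ 0.013  -0.0008] 0.0277 drz -0.0005
```

>>> send_rows([
  {"fingers": 0,"linear": [0.0127,-0.0009,0.0277],"dr": [0,0,0]},
  {"fingers": 0,"linear": [0.0127,-0.0009,0.0277],"dr": [0,0,0]},
  {"fingers": 0,"linear": [0.0127,-0.0009,0.0277],"dr": [0,0,0]},
  {"fingers": 0,"linear": [0.0127,-0.0009,0.0277],"dr": [0,0,0]},
  {"fingers": 0,"linear": [0,0,0.0215],"dr": [0,0,0]},
  {"fingers": 0,"linear": [0,0,0.0215],"dr": [0,0,0]},
  {"fingers": 0,"linear": [0,0,0],"dr": [0,0,0]},
  {"fingers": 0,"linear": [0,0,0],"dr": [0,0,0]},
])

```text
time_s: 63.4
ee_pos: [0.4028, 0.1855, 0.0156]
tool_rot: [-179.8, 0.1, 85.9]
ft_force: [-0.7, 0.2, 0.7]
grip_width: 0.501
```

>>> send_rows([
  {"fingers": 1,"linear": [0,0,0],"dr": [0,0,0]},
  {"fingers": 1,"linear": [0,0,0],"dr": [0,0,0]},
  {"fingers": 1,"linear": [0,0,0],"dr": [0,0,0]},
  {"fingers": 1,"linear": [0,0,0],"dr": [0,0,0]},
  {"fingers": 1,"linear": [0,0,0],"dr": [0,0,0]},
  {"fingers": 0,"linear": [0,0,0],"dr": [0,0,0]},
  {"fingers": 0,"linear": [0,0,0],"dr": [0,0,0]},
  {"fingers": 0,"linear": [0,0,0],"dr": [0,0,0.112]},
  {"fingers": 0,"linear": [0,0,0],"dr": [0,0,0.112]},
  {"fingers": 0,"linear": [0,0,0],"dr": [0,0,0.112]},
])

```text
time_s: 64.23
ee_pos: [0.4031, 0.1863, 0.0162]
tool_rot: [-180.0, 0.0, 66.4]
ft_force: [1.1, 0.3, -0.6]
grip_width: 0.495
```

>>> send_rows([
  {"fingers": 0,"linear": [0,0,0],"dr": [0,0,0.112]},
  {"fingers": 0,"linear": [0,0,0],"dr": [0,0,0.112]},
  {"fingers": 0,"linear": [0,0,0],"dr": [0,0,0.112]},
  {"fingers": 0,"linear": [0,0,0],"dr": [0,0,0.112]},
  {"fingers": 0,"linear": [0,0,0],"dr": [0,0,0.112]},
  {"fingers": 0,"linear": [0,0,0],"dr": [0,0,0.112]},
  {"fingers": 0,"linear": [0,0,0],"dr": [0,0,0.112]},
  {"fingers": 0,"linear": [0,0,0],"dr": [0,0,0.112]},
  {"fingers": 0,"linear": [0,0,0],"dr": [0,0,0.112]},
  {"fingers": 0,"linear": [0,0,0],"dr": [0,0,0.112]},
])

```text
time_s: 65.07
ee_pos: [0.4031, 0.1863, 0.0162]
tool_rot: [-180.0, 0.0, 2.3]
ft_force: [-0.3, -0.8, -0.2]
grip_width: 0.5
```

>>> send_rows([
  {"fingers": 0,"linear": [0,0,0],"dr": [0,0,0.112]},
  {"fingers": 1,"linear": [0,0,0],"dr": [0,0,0]},
  {"fingers": 1,"linear": [0,0,0],"dr": [0,0,0]},
  {"fingers": 1,"linear": [0,0,0],"dr": [0,0,0]},
  {"fingers": 1,"linear": [0,0,0],"dr": [0,0,0]},
  {"fingers": 1,"linear": [0,0,0],"dr": [0,0,0]},
  {"fingers": 1,"linear": [0,0,0],"dr": [0,0,0]},
])

```text
time_s: 65.65
ee_pos: [0.4033, 0.1863, 0.0162]
tool_rot: [180.0, 0.0, -3.8]
ft_force: [0.2, 0.2, 0.6]
grip_width: 0.273
```

>>> send_rows([
  {"fingers": 1,"linear": [0,0,-0.02],"dr": [0,0,0]},
  {"fingers": 1,"linear": [0,0,-0.04],"dr": [0,0,0]},
  {"fingers": 1,"linear": [0,0,-0.04],"dr": [0,0,0]},
  {"fingers": 1,"linear": [0,0,-0.04],"dr": [0,0,0]},
  {"fingers": 1,"linear": [0,0,-0.04],"dr": [0,0,0]},
  {"fingers": 1,"linear": [0,0,-0.04],"dr": [0,0,0]},
  {"fingers": 1,"linear": [0,0,0],"dr": [0,0,0]},
  {"fingers": 1,"linear": [0,0,0],"dr": [0,0,0]},
])

```text
time_s: 66.32
ee_pos: [0.405, 0.1869, 0.2393]
tool_rot: [-179.9, -0.3, -3.8]
ft_force: [-0.3, -0.3, -1.4]
grip_width: 0.273
```

```bash
python3 - <<'E'
from h import *
o=get_obs();print(o['ee_pos'],o['tool_rot'],o['joint_positions'].round(1))
plan([.5035,-.2072,.235],o['tool_rot'][2])
E
```

```text
[0.40503648 0.1868511  0.23929676] [-179.86867687   -0.32813263   -3.81352657] [ 18.2 -17.9 107.   -0.   90.6 112. ]
n 11 lin [0.0113 0.0351] 0.0004 drz -0.0
```

>>> send_rows([
  {"fingers": 1,"linear": [0.0113,0.0351,0.0002],"dr": [0,0,0]},
  {"fingers": 1,"linear": [0.0113,0.0351,0.0002],"dr": [0,0,0]},
  {"fingers": 1,"linear": [0.0113,0.0351,0.0002],"dr": [0,0,0]},
  {"fingers": 1,"linear": [0.0113,0.0351,0.0002],"dr": [0,0,0]},
  {"fingers": 1,"linear": [0.0113,0.0351,0.0002],"dr": [0,0,0]},
  {"fingers": 1,"linear": [0.0113,0.0351,0.0002],"dr": [0,0,0]},
  {"fingers": 1,"linear": [0.0113,0.0351,0.0002],"dr": [0,0,0]},
  {"fingers": 1,"linear": [0.0113,0.0351,0.0002],"dr": [0,0,0]},
  {"fingers": 1,"linear": [0.0113,0.0351,0.0002],"dr": [0,0,0]},
  {"fingers": 1,"linear": [0.0113,0.0351,0.0002],"dr": [0,0,0]},
])

```text
time_s: 67.15
ee_pos: [0.4914, -0.173, 0.2316]
tool_rot: [-179.9, 0.2, -3.8]
ft_force: [0.5, 0.2, -0.7]
grip_width: 0.268
```

>>> send_rows([
  {"fingers": 1,"linear": [0.0113,0.0351,0.0002],"dr": [0,0,0]},
  {"fingers": 1,"linear": [0,0,0],"dr": [0,0,0]},
  {"fingers": 1,"linear": [0,0,0],"dr": [0,0,0]},
  {"fingers": 1,"linear": [0,0,0],"dr": [0,0,0]},
  {"fingers": 1,"linear": [0,0,0],"dr": [0,0,0]},
  {"fingers": 1,"linear": [0,0,0],"dr": [0,0,0]},
])

```text
time_s: 67.65
ee_pos: [0.5012, -0.206, 0.2336]
tool_rot: [-180.0, 0.0, -3.8]
ft_force: [0.5, 0.2, -0.2]
grip_width: 0.271
```

```bash
python3 - <<'E'
from h import *
o=get_obs();print(o['ee_pos'],o['tool_rot'])
plan([.5035,-.2070,.215],o['tool_rot'][2],4)
E
```

```text
[ 0.50118629 -0.20597916  0.23362461] [-1.79973989e+02  3.11620818e-02 -3.75613120e+00]
n 4 lin [0.0006 0.0002] 0.0047 drz -0.0
```

>>> send_rows([
  {"fingers": 1,"linear": [0.0006,0.0002,0.0047],"dr": [0,0,0]},
  {"fingers": 1,"linear": [0.0006,0.0002,0.0047],"dr": [0,0,0]},
  {"fingers": 1,"linear": [0.0006,0.0002,0.0047],"dr": [0,0,0]},
  {"fingers": 1,"linear": [0.0006,0.0002,0.0047],"dr": [0,0,0]},
  {"fingers": 1,"linear": [0,0,0],"dr": [0,0,0]},
  {"fingers": 1,"linear": [0,0,0],"dr": [0,0,0]},
  {"fingers": 1,"linear": [0,0,0],"dr": [0,0,0]},
])

```text
time_s: 68.23
ee_pos: [0.5037, -0.2083, 0.2152]
tool_rot: [-180.0, 0.0, -3.9]
ft_force: [0.4, -0.7, -1.4]
grip_width: 0.272
```

>>> send_rows([
  {"fingers": 1,"linear": [0,0,0.003],"dr": [0,0,0]},
  {"fingers": 1,"linear": [0,0,0.003],"dr": [0,0,0]},
  {"fingers": 1,"linear": [0,0,0],"dr": [0,0,0]},
  {"fingers": 1,"linear": [0,0,0],"dr": [0,0,0]},
])

```text
time_s: 68.57
ee_pos: [0.5035, -0.2082, 0.2089]
tool_rot: [-180.0, 0.0, -3.9]
ft_force: [-0.6, -0.1, -1.8]
grip_width: 0.273
```

>>> send_rows([
  {"fingers": 1,"linear": [0,0,0.003],"dr": [0,0,0]},
  {"fingers": 1,"linear": [0,0,0.002],"dr": [0,0,0]},
  {"fingers": 1,"linear": [0,0,0],"dr": [0,0,0]},
  {"fingers": 1,"linear": [0,0,0],"dr": [0,0,0]},
])

```text
time_s: 68.9
ee_pos: [0.5036, -0.2082, 0.2039]
tool_rot: [-180.0, 0.0, -3.8]
ft_force: [0.1, 0.3, -0.3]
grip_width: 0.273
```

>>> send_rows([
  {"fingers": 1,"linear": [0,0,0.002],"dr": [0,0,0]},
  {"fingers": 1,"linear": [0,0,0.001],"dr": [0,0,0]},
  {"fingers": 1,"linear": [0,0,0],"dr": [0,0,0]},
  {"fingers": 1,"linear": [0,0,0],"dr": [0,0,0]},
])

```text
time_s: 69.23
ee_pos: [0.5046, -0.2086, 0.2032]
tool_rot: [179.9, -0.2, -3.8]
ft_force: [-2.5, 1.2, 7.5]
grip_width: 0.274
```

>>> send_rows([
  {"fingers": 0,"linear": [0,0,0],"dr": [0,0,0]},
  {"fingers": 0,"linear": [0,0,0],"dr": [0,0,0]},
  {"fingers": 0,"linear": [0,0,0],"dr": [0,0,0]},
  {"fingers": 0,"linear": [0,0,-0.01],"dr": [0,0,0]},
  {"fingers": 0,"linear": [0,0,-0.035],"dr": [0,0,0]},
  {"fingers": 0,"linear": [0,0,-0.035],"dr": [0,0,0]},
  {"fingers": 0,"linear": [0,0,-0.03],"dr": [0,0,0]},
  {"fingers": 0,"linear": [-0.04,0,0],"dr": [0,0,0]},
  {"fingers": 0,"linear": [-0.04,0,0],"dr": [0,0,0]},
  {"fingers": 0,"linear": [-0.035,0.035,0],"dr": [0,0,0]},
])

```text
time_s: 70.07
ee_pos: [0.3917, -0.2274, 0.3124]
tool_rot: [-179.9, -0.0, -3.6]
ft_force: [-0.6, -0.3, 0.1]
grip_width: 0.497
```

>>> send_rows([
  {"fingers": 0,"linear": [0,0.03,0],"dr": [0,0,0]},
  {"fingers": 0,"linear": [0,0,0],"dr": [0,0,0]},
  {"fingers": 0,"linear": [0,0,0],"dr": [0,0,0]},
  {"fingers": 0,"linear": [0,0,0],"dr": [0,0,0]},
])

```text
time_s: 70.4
ee_pos: [0.3907, -0.26, 0.3116]
tool_rot: [-180.0, -0.0, -3.9]
ft_force: [-0.8, 0.3, 0.6]
grip_width: 0.497
```

```bash
python3 - <<'E'
from h import *
o=get_obs();print(o['time_s'],o['ee_pos'])
w=snap('wrist','w17');t=snap('top','t17');s=snap('side','s17')
x=cv2.resize(t['pixels'][150:270,350:450],(250,300),interpolation=2)
y=cv2.resize(s['pixels'][90:210,270:430],(400,300),interpolation=2)
z=cv2.resize(w['pixels'][:240],(650,244),interpolation=cv2.INTER_AREA)
cv2.imwrite('pics/m17.png',np.vstack([np.hstack([x,y]),z])[:,:,::-1])
E
```

```text
70.4 [ 0.39068466 -0.26001067  0.31157106]
```

View pics/m17.png

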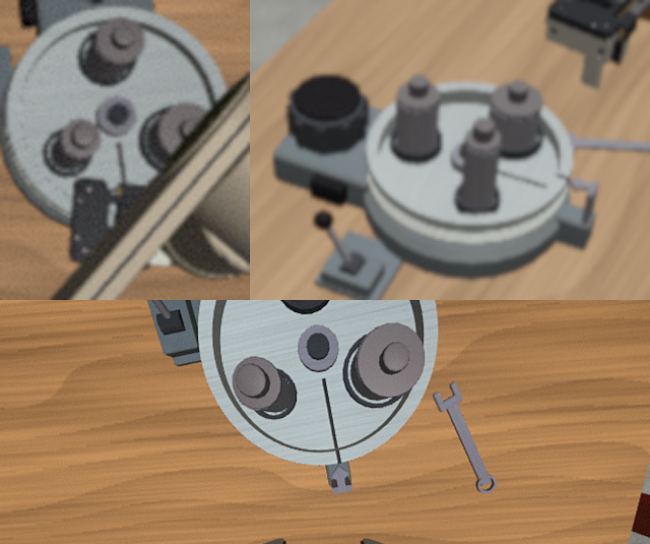

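```bash
python3 -c "
from station import *
print(sign_off())"
```

```text
the job is handed in; nothing more can be done
None
```

The jar finisher is set up and I have handed the job in, at about 70 s of the 210 s allowed. I got no verdict back.

- **Turret:** I turned it in two rim grips. A close wrist view before braking showed the mark about 2 mm (0.75°) to one side of the pointer tip.
- **Brake:** I put the lever on only after that, pushing until it stopped hard (about 25 N). The last picture still shows the lever over to the motor side and the mark at the pointer.
- **Jars:** All three were on the bench. Each went into the holder of its own size without catching.
- **Lids:** Each matching lid met firm contact at the height worked out for fully home: 164 mm wide, 183.1 mm middle and 203.2 mm slim, at the gripper tip. The press was 5–8 N.
- **Final picture:** The jars look upright and closed, the spanner is in its place, and the arm is clear of everything. I did not measure the bottle, roller and spanner again at the end.

**Checks that disagreed:**
- Fitting circles to the holders and seated jars in the camera images was thrown off by shadows, by up to 10 mm for an empty holder. I placed the jars from the turret's centre and mark angle instead.
- The top and wrist cameras differed by 1–3 mm on most items. I dealt with this by squeezing each jar and lid from two directions to centre it before lifting.

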